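# Load the jeweller's tumbling barrel and latch it shut

### The arm

A 7-joint arm with a two-finger parallel gripper is mounted at the origin on the work surface. World frame = base frame: x ahead of the robot, y to its left, z up, the work surface at z = 0. Lengths are in m, angles in rad, forces in N, time in s.
With the tool pointing down it reaches from about 0.4 to 0.85 m from the base axis. Payload 4.5 kg.
Tool frame: the origin (TCP) lies at the very end of the fingers, on their centre line; the grasp point (between the pads) lies 19 mm behind it; z points along the fingers, y is the line along which they close (so a half turn about z gives the same grasp; the last joint's range is limited). The gripper opens to 88 mm and grips with 3 to 60 N. Pads are 18 mm wide; open, the fingers measure 123 mm over their backs; the gripper's body (75 mm by 187 mm) begins 45 mm behind the grasp point.
Start: joints at [-1.083, 0.689, -0.195, 1.565, 0.157, 0.902, -0.215], TCP at [0.274, 0.562, 0.239] pointing down, gripper open.
Joint ranges: [-3.01, 3.01], [-0.46, 2.08], [-1.47, 1.51], [0.13, 2.56], [-1, 4.14], [0.04, 2.09], [-2.66, 2.66]. Speed limits (rad/s): [2.57, 2.57, 3.14, 3.14, 3.14, 3.14, 3.14].

### API

Orientations are given as a unit quaternion [x, y, z, w].
In Python, from plant import r gives the robot as it stands. The module is installed in compiled form; this text tells all that it offers.
- The arm moves only by the tool step_arm, never from a script. Its argument "increments" is a list of rows, each a list of 2 entries, a list of its own where there are three numbers: the shift along the world's x, y, z in cm, then the turn, a rotation vector about the world's x, y, z in degrees. A call has exactly 10 rows; each row shifts and turns the commanded pose from where the row before left it; what a row does not reach is not made up. A row lasts 1/10 s, in which the tool goes at most 50 mm and 8.59 degrees, less where a joint would pass 70% of its speed; a pose out of reach is approached as far as the arm can. A call is refused whole if a number of a shift passes 5 or a number of a turn 8.59, either way. A call with a gripper value outside its range is refused whole. "fingers" is the opening, from 0 (shut) to 1 (fully open), set as the call begins (left out, the last holds). The fingers move at their own pace and stop on an object; "grip_force" is the grip in N (left out, the last holds). Time passes only in rows, so rows that do not move let the fingers close, or fill a call up. It gives the time, the measured TCP pose, the force, the opening and the grip force at its end, in the units of the state.
- r.get_state(): the state, without advancing time (a new reading comes with each control period).
- r.snapshot(name): name is "scene" or "top" or "wrist"; returns (picture, depth): 420x560x3 uint8, red, green, blue; 420x560 float32, m along the optical axis (not along the pixel's ray), 0 where there is no reading.
- r.calibration(name): a dict with "fov_y" (degrees; the focal length in pixels is half the picture's height over the tangent of half this angle, whatever the lens; pixels are square), "cx", "cy" (the principal point, pixels), "R" (3x3) and "t" (3): a world point X has camera coordinates R X + t. Camera axes: x right, y down, z forward; pixel columns grow to the right and rows downward; lengths in m; the calibration is good to about 2 mm. A picture is of the moment at which its call begins: read the wrist's pose just before it. calibration takes no time and is no camera call; for the wrist camera it gives the pose at the moment of the call.
- r.finish_job(): hands the job in; it is judged then, once.
The state is a dict: "clock": time; "q": joint angles; "qd": joint speeds; "joint_torque": joint torques, N m; "tool_pos": TCP position; "eef_rot": TCP orientation; "contact_force": force on the tool from outside, world axes, zero at the start; "moment": the same for the moment, N m; "opening": opening from 0.0 (shut) to 1.0 (fully open); "finger_force": force on a finger pad.
Only numpy, scipy, OpenCV 4.12 (cv2) and the standard library are available. Lean on these libraries where they do the work, as an engineer would, in place of code of your own. Each camera call takes 0.05 s, during which the arm holds its last target. There are 200 camera calls.

### The job

Charge the tumbling barrel: seat the funnel in the barrel's mouth, then get every brass ring blank lying on the bench and the whole scoopful of white ceramic chips into the barrel through the funnel. When they are all in, put the funnel back in its wooden stand, set the lid fully home on the barrel and then swing the latch bar over it until it is right home in its catch; leave the scoop lying level on the bench and do not disturb the compound jar or the two small polishing wheels.

Things in the scene. Friction and masses are not known exactly. Their poses are not given: they have to be found in the camera images.
- barrel_mouth (a point): Centre of the mouth of the steel tumbling barrel, at the rim, 115 mm above the bench, z up. Fixed upright pot, 84 mm outside and 72 mm inside diameter, inner floor 98 mm below the rim, on a grey cradle plate 130 mm (x) by 200 mm (y) by 12 mm. In this frame the latch's hinge post stands at y = +78 mm and its catch post at y = -78 mm (posts 14 mm thick).
- latch_catch (a point): The catch: middle of the C-shaped steel claw on the catch post, open towards -x of the barrel_mouth frame, 20 mm wide, its top 178 mm above the bench. The closed latch bar lies in it.
- latch (a joint): Latch bar angle about its upright hinge: 0 = closed, over the barrel, in the catch (hard stop); opens clockwise seen from above, over the barrel's -x side, to 2.75. Starts at 2.3 to 2.7, stays where left (0.12 N m friction). Aluminium bar 16 mm wide, 10 mm thick, underside 158 mm above the bench, 3 mm over the seated lid's knob; cannot pass over the funnel.
- latch_peg (a point): Grip point on the black round upright peg of the latch bar, 180 mm from the hinge axis and 196 mm above the bench; peg 14 mm diameter, 168 to 213 mm above the bench. At joint angle q it lies 180 mm from the hinge axis in direction (-sin q, -cos q) of the barrel_mouth frame.
- latch_hinge (a point): Point on the upright hinge axis of the latch bar, at the peg point's height.
- funnel_ear (a point): Grip point on the funnel's ear, an upright plate 10 mm thick (across y), 58 to 98 mm out from the funnel's axis along +x and 37 to 99 mm above the spout's end (up to 25 mm above the funnel's mouth); this point is 82 mm out and 82 mm above the spout's end. Same axes as funnel_foot.
- funnel_foot (a point): Lower end of the aluminium funnel's spout, on its axis; z up, x towards the ear. 74 mm tall, mouth 120 mm diameter, spout 50 mm outside, 44 mm inside diameter, 14 mm long. With the cone resting in the barrel's mouth or in the stand this point is about 27 mm below that rim. Starts in the stand.
- stand_mouth (a point): Centre of the mouth (72 mm inside diameter) of the wooden funnel stand, a fixed round pot, 55 mm above the bench; foot 110 mm diameter.
- lid_knob (a point): Grip point on the lid's black knob (26 mm diameter, 14 to 46 mm above the lid's underside), 34 mm above the lid's underside, z up. Lid: steel disc 84 mm diameter, 8 mm thick, with a bevelled plug of 66 mm diameter, 6 mm deep, below. Seated on the barrel this point is 28 mm above barrel_mouth. Starts on the bench; up to 0.25 kg.
- scoop_grip (a point): Grip point on the scoop's wooden handle (14 mm wide, 22 mm tall, 92 mm long), 30 mm above the scoop's underside; +x points to the scoop's open front, z up. Metal tray 90 mm long, 70 mm wide, side and back walls 32 mm high, begins 30 mm ahead of this point. No front wall: tipped front down 50 to 60 degrees, the chips slide out. Scoop 0.18 kg.
- scoop_nose (a point): Middle of the scoop's open front edge, on the tray floor: 120 mm ahead of scoop_grip and 26 mm below it. Same axes.
- ring1_center (a point): Centre of a brass ring blank, 26 mm outside diameter, 10 mm tall, 15 g, z its axis; starts lying flat on the bench. 2 to 4 of the four are present.
- ring2_center (a point): Centre of a brass ring blank, 26 mm outside diameter, 10 mm tall, 15 g, z its axis; starts lying flat on the bench. 2 to 4 of the four are present.
- ring3_center (a point): Centre of a brass ring blank, 26 mm outside diameter, 10 mm tall, 15 g, z its axis; starts lying flat on the bench. 2 to 4 of the four are present.
- ring4_center (a point): Centre of a brass ring blank, 26 mm outside diameter, 10 mm tall, 15 g, z its axis; starts lying flat on the bench. 2 to 4 of the four are present.
- chip1_center (a point): Centre of a white ceramic tumbling chip, a cylinder 18 mm diameter and 16 mm tall, 12 g, z its axis; starts in the scoop. 3 to 6 of the six are present.
- chip2_center (a point): Centre of a white ceramic tumbling chip, a cylinder 18 mm diameter and 16 mm tall, 12 g, z its axis; starts in the scoop. 3 to 6 of the six are present.
- chip3_center (a point): Centre of a white ceramic tumbling chip, a cylinder 18 mm diameter and 16 mm tall, 12 g, z its axis; starts in the scoop. 3 to 6 of the six are present.
- chip4_center (a point): Centre of a white ceramic tumbling chip, a cylinder 18 mm diameter and 16 mm tall, 12 g, z its axis; starts in the scoop. 3 to 6 of the six are present.
- chip5_center (a point): Centre of a white ceramic tumbling chip, a cylinder 18 mm diameter and 16 mm tall, 12 g, z its axis; starts in the scoop. 3 to 6 of the six are present.
- chip6_center (a point): Centre of a white ceramic tumbling chip, a cylinder 18 mm diameter and 16 mm tall, 12 g, z its axis; starts in the scoop. 3 to 6 of the six are present.
- compound_jar: Bystander: closed jar of polishing compound, 56 mm diameter, 60 mm tall; origin at its underside. Leave alone.
- wheel_a: Bystander: small polishing wheel (26 mm diameter) lying across a wooden rest, 26 mm tall, about 50 mm long; origin at its underside. Leave alone.
- wheel_b: Bystander: a second such polishing wheel. Leave alone.
Not all that is in view belongs to the job. Leave any blue or red look-alike of the part that bears scoop_grip alone.

How it is judged:
On the way, in this order (a step that is already met when the one before it is completed fails the run):
1. the funnel is seated in the barrel's mouth (horizontal distance between funnel_foot and barrel_mouth below 0.012 m and z of funnel_foot in the frame of barrel_mouth between -0.038 and -0.017 m and angle between funnel_foot's own z axis and vertical below 0.15 rad), for 0.2 s.
2. every ring blank and chip is in the barrel, with the funnel still seated (all of step 1 and horizontal distance between each of ring1_center, ring2_center, ring3_center, ring4_center, chip1_center, chip2_center, chip3_center, chip4_center, chip5_center, chip6_center and barrel_mouth below 0.04 m and z of each of ring1_center, ring2_center, ring3_center, ring4_center, chip1_center, chip2_center, chip3_center, chip4_center, chip5_center, chip6_center in the frame of barrel_mouth below -0.015 m), for 0.2 s.
3. the funnel is back in its stand (horizontal distance between funnel_foot and stand_mouth below 0.012 m and z of funnel_foot in the frame of stand_mouth between -0.038 and -0.017 m and angle between funnel_foot's own z axis and vertical below 0.15 rad), for 0.2 s.
4. the lid is home on the barrel (horizontal distance between lid_knob and barrel_mouth below 0.008 m and z of lid_knob in the frame of barrel_mouth between 0.02 and 0.032 m and angle between lid_knob's own z axis and vertical below 0.08 rad), for 0.2 s.
5. the latch bar is closed in its catch (all of step 4 and value of joint latch below 0.06 rad), for 0.2 s.
At the end, for the whole second after the job is handed in: Every ring and chip is in the barrel (centre 15 mm or more below the rim); funnel upright in its stand (12 mm); lid home on the barrel (8 mm, 0.08 rad, 4 mm down); latch bar closed (under 0.06 rad) and still; scoop level on the bench (0.15 rad) (all of step 3 and all of step 5 and horizontal distance between each of ring1_center, ring2_center, ring3_center, ring4_center, chip1_center, chip2_center, chip3_center, chip4_center, chip5_center, chip6_center and barrel_mouth below 0.04 m and z of each of ring1_center, ring2_center, ring3_center, ring4_center, chip1_center, chip2_center, chip3_center, chip4_center, chip5_center, chip6_center in the frame of barrel_mouth below -0.015 m and velocity of joint latch between -0.05 and 0.05 rad/s and height (world z) of scoop_grip between 0.022 and 0.04 m and angle between scoop_grip's own z axis and vertical below 0.15 rad); the robot touches nothing.
It fails at once if the compound jar is pushed more than 4 cm or tipped over (distance of compound_jar from where it was at the start of the episode above 0.04 m or angle between compound_jar's own z axis and vertical above 0.6 rad).
It fails at once if the wheel a is pushed more than 4 cm or tipped over (distance of wheel_a from where it was at the start of the episode above 0.04 m or angle between wheel_a's own z axis and vertical above 0.6 rad).
It fails at once if the wheel b is pushed more than 4 cm or tipped over (distance of wheel_b from where it was at the start of the episode above 0.04 m or angle between wheel_b's own z axis and vertical above 0.6 rad).
Of ring1, ring2, ring3, ring4 only 2 to 4 are there at a start; the rules pass over those that are not, and their reading is None.
Of chip1, chip2, chip3, chip4, chip5, chip6 only 3 to 6 are there at a start; the rules pass over those that are not, and their reading is None.
At some moment in a run one of ring1, ring2, ring3, ring4 may be knocked a few centimetres aside while the robot is not near it.
It also fails if it takes over 210 s, if anything falls off the work surface, if the arm or the gripper's body presses on something with over 40 N, if the wrist force passes 120 N, or if a joint passes its speed limit or range.

## Working session

There is one attempt and no reset: what is moved stays moved. The work goes in short steps, Python scripts to look and compute and a tool call to move; the robot and the scene stay as the last step left them, time stands still between calls to the robot, and variables do not carry over. Pictures are saved under pics/ and viewed, at most 14 in all, crops included, and the job is handed in when it is done.

Besides the shell and the picture viewer there is one more tool, called as a command line: name --argument value ..., lists and objects as JSON in quotes. step_arm: Moves the arm, as the interface text tells. Its arguments: {"type":"object","properties":{"increments":{"type":"array","items":{"type":"array"}},"fingers":{"type":"number"},"grip_force":{"type":"number"}},"required":["increments"]}

```bash
mkdir -p pics; cat > h.py <<'E'
import numpy as np, cv2
from plant import r
def snap(name,fn):
    c=r.calibration(name); p,d=r.snapshot(name); p=np.array(p)
    cv2.imwrite(f'pics/{fn}.png',p[:,:,::-1]); np.savez(f'pics/{fn}.npz',d=d,p=p,**{k:np.array(c[k]) for k in c}); return p,d,c
def pt(fn,u,v,z=None):
    f=np.load(f'pics/{fn}.npz'); F=210/np.tan(np.radians(f['fov_y'])/2)
    ray=np.array([(u-f['cx'])/F,(v-f['cy'])/F,1.]); R,t=f['R'],f['t']
    if z is None:
        d=float(f['d'][int(round(v)),int(round(u))]); return R.T@(ray*d-t)
    o=-R.T@t; w=R.T@ray; return o+w*(z-o[2])/w[2]
def cloud(fn):
    f=np.load(f'pics/{fn}.npz'); F=210/np.tan(np.radians(f['fov_y'])/2); d=f['d']
    v,u=np.mgrid[0:d.shape[0],0:d.shape[1]]
    X=np.stack([(u-f['cx'])/F*d,(v-f['cy'])/F*d,d],-1)-f['t']
    X=X@f['R']; X[d==0]=np.nan; return X,f['p']
E
python3 - <<'E'
from h import *
for n in('top','scene'):
    p,d,c=snap(n,n+'1'); print(n,c['fov_y'],c['cx'],c['cy'],-np.array(c['R']).T@c['t'])
s=r.get_state(); print(s['clock'],s['tool_pos'],s['eef_rot'],s['opening'])
E
```

```text
top 49.47657922775993 284.1762002391737 214.3281067017295 [ 0.28773696 -0.00749369  1.34954602]
scene 53.24614467970442 279.4089249372799 203.45503178611563 [ 1.37295996 -0.3732467   0.97333821]
0.1 [0.27378183 0.56122561 0.23800826] [ 2.24947460e-01  9.74370557e-01 -8.00122021e-04 -1.33404212e-04] 0.9997466529700528
```

View pics/top1.png

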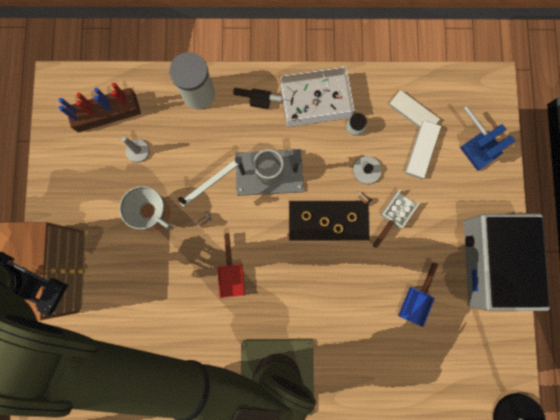

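View pics/scene1.png

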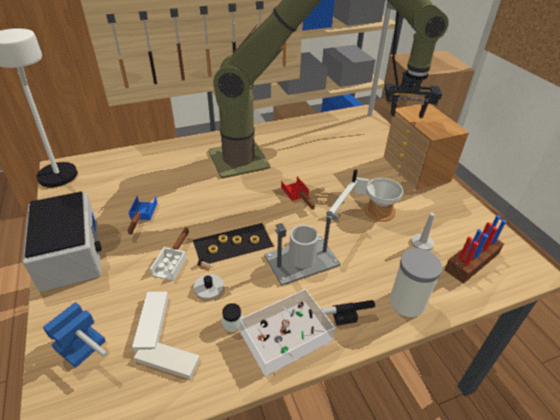

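Top view: the funnel in its stand is at (142,208), ear at (165,226). The barrel is at (267,163), with the hinge post at (238,163), catch post at (297,158) and latch peg at (182,200). The lid is at (368,170) and the jar at (357,122). Four rings lie on the black mat at (306,216), (324,222), (338,229) and (352,217). The wheels are at (367,198) and (205,218).

Scoop candidates are the wooden-handled metal one with white chips (401,209), the red one (230,280) and the blue one (418,305). The blue thing at (485,150) and the parts tray at (317,95) are clutter. I choose (401,209) and will check it in a close crop.

```bash
python3 - <<'E'
from h import *
p=cv2.imread('pics/top1.png')[140:260,110:430]
cv2.imwrite('pics/topcrop.png',cv2.resize(p,None,fx=2.5,fy=2.5,interpolation=cv2.INTER_CUBIC))
X,P=cloud('top1')
def show(n,u,v,z=None): print(n,np.round(pt('top1',u,v,z),3))
# barrel rim points: cloud z 0.10..0.12 near
def near(c,rad,z0,z1):
    m=(np.hypot(X[...,0]-c[0],X[...,1]-c[1])<rad)&(X[...,2]>z0)&(X[...,2]<z1); return X[m]
def circ(Q):
    A=np.c_[2*Q[:,:2],np.ones(len(Q))]; s=np.linalg.lstsq(A,(Q[:,:2]**2).sum(1),rcond=None)[0]; return s[:2],np.sqrt(s[2]+s[:2]@s[:2]),len(Q)
b=pt('top1',267,163,.115); print('barrel guess',b); Q=near(b,.06,.108,.12); print(circ(Q), Q[:,2].mean())
for n,u,v,z in [('ring',306,216,.01),('ring',324,222,.01),('ring',338,229,.01),('ring',352,217,.01),('lid',368,166,.04),('jar',357,122,.06),('peg',182,200,.213),('hinge',238,163,.17),('catch',297,158,.178),('funnelmouth',142,208,.102),('ear',166,227,.127),('noseish',404,195,.0),('handle end',376,244,.04),('wheel',367,198,.02),('wheel',205,218,.02)]: show(n,u,v,z)
E
```

```text
barrel guess [0.59381475 0.02511443 0.115     ]
(array([0.59201016, 0.02149673]), np.float64(0.03874075203370236), 203) 0.11489674807975513
ring [ 0.459 -0.088  0.01 ]
ring [ 0.441 -0.141  0.01 ]
ring [ 0.42  -0.182  0.01 ]
ring [ 0.455 -0.224  0.01 ]
lid [ 0.603 -0.27   0.04 ]
jar [ 0.73  -0.238  0.06 ]
peg [0.474 0.237 0.213]
hinge [0.58 0.1  0.17]
catch [ 0.592 -0.056  0.178]
funnelmouth [0.471 0.37  0.102]
ear [0.415 0.296 0.127]
noseish [ 0.523 -0.384  0.   ]
handle end [ 0.373 -0.287  0.04 ]
wheel [ 0.511 -0.269  0.02 ]
wheel [0.453 0.209 0.02 ]
```

View pics/topcrop.png

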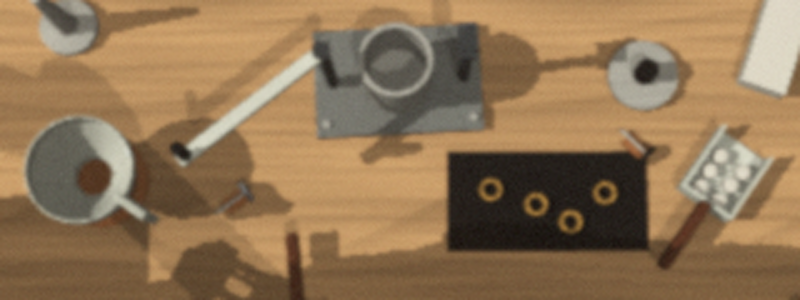

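The crop confirms the choice: the metal tray with six white chips and a brown handle is at crop (720,175), and the red and blue look-alikes lie elsewhere. Next I'll fit positions from the depth cloud.

```bash
python3 - <<'E'
from h import *
X,P=cloud('top1')
def near(c,rad,z0,z1,r0=0):
    h=np.hypot(X[...,0]-c[0],X[...,1]-c[1]); return (h<rad)&(h>=r0)&(X[...,2]>z0)&(X[...,2]<z1)
def circ(Q):
    A=np.c_[2*Q[:,:2],np.ones(len(Q))]; s=np.linalg.lstsq(A,(Q[:,:2]**2).sum(1),rcond=None)[0]; return np.round(s[:2],4),np.sqrt(s[2]+s[:2]@s[:2]).round(4),len(Q)
m=near((.471,.37),.075,.096,.106); print('funnel rim',circ(X[m]),X[m][:,2].mean())
f=circ(X[m])[0]
m=near(f,.115,.105,.135,.055); Q=X[m]; print('ear n',len(Q),Q.mean(0).round(4),Q[:,2].max(), np.degrees(np.arctan2(*(Q.mean(0)-[*f,0])[[1,0]])))
h=np.hypot(*(Q[:,:2]-f).T); print('ear r',h.min(),h.max())
m=near((.51,.16),.17,.145,.225); Q=X[m]; m2=Q[:,2]>.18; print('peg',Q[m2].mean(0),m2.sum(),Q[:,2].max())
bar=Q[(Q[:,2]<.175)&(Q[:,1]>.11)]; c=bar.mean(0); w=np.linalg.svd(bar[:,:2]-c[:2],full_matrices=False)[2][0]; print('bar',c,w,np.degrees(np.arctan2(w[1],w[0])),len(bar))
m=near((.58,-.056),.04,.125,.19); Q=X[m]; print('catch',Q.min(0),Q.max(0),Q[Q[:,2]>.17].mean(0),len(Q))
m=near((.585,.1),.025,.125,.2); Q=X[m]; print('hinge',Q.min(0),Q.max(0),len(Q))
m=near((.603,-.27),.05,.035,.06); print('knob',X[m].mean(0),m.sum(),circ(X[near((.6,-.275),.06,.009,.02)]))
m=near((.73,-.238),.05,.055,.07); print('jar',X[m].mean(0),m.sum())
hsv=cv2.cvtColor(P,cv2.COLOR_RGB2HSV)
y=((hsv[...,0]>12)&(hsv[...,0]<32)&(hsv[...,1]>90)&(hsv[...,2]>70)).astype(np.uint8)
y[:203]=0;y[238:]=0;y[:,:292]=0;y[:,367:]=0
n,l,st,ce=cv2.connectedComponentsWithStats(cv2.dilate(y,np.ones((3,3))))
for i in range(1,n):
    if st[i,4]>30: print('ring',ce[i].round(1),st[i,4],pt('top1',*ce[i],.01).round(4))
# scoop
m=near((.45,-.335),.13,.012,.06); vv,uu=np.where(m)
br=m&(P[...,0].astype(int)<110)&(X[...,2]>.03); Q=X[br]; print('handle',Q.mean(0),len(Q))
E=np.linalg.svd(Q[:,:2]-Q.mean(0)[:2],full_matrices=False)[2][0]; print(E,Q.min(0),Q.max(0))
wl=near((.49,-.36),.09,.024,.04)&(P[...,0]>120); Q=X[wl]; print('tray',Q.mean(0),Q.min(0),Q.max(0))
d=P[220:235,295:310]; print('mat z',np.nanmean(X[222:234,340:350,2]), np.nanmean(X[245:250,300:340,2]))
E
```

```text
funnel rim (array([0.4725, 0.3719]), np.float64(0.0582), 178) 0.10110467014242962
ear n 91 [0.4387 0.3265 0.12  ] 0.1316859266197647 -126.72229779672149
ear r 0.05584921495015232 0.09757026708783147
peg [0.4756469  0.23911535 0.20577981] 42 0.21771012429050182
bar [0.52702934 0.17593967 0.16826478] [-0.62868579  0.77765942] 128.95322909066903 412
catch [ 0.58271984 -0.0662085   0.15080608] [ 0.61627565 -0.0452393   0.18374343] [ 0.60108025 -0.05555921  0.17839043] 117
hinge [0.56737078 0.08986116 0.12666317] [0.59915771 0.12194048 0.17911266] 103
knob [ 0.59617584 -0.27179782  0.04559312] 62 (array([ 0.5976, -0.2727]), np.float64(0.0315), 500)
jar [ 0.73629577 -0.23938343  0.06056322] 236
ring [305.7 215.4] 123 [ 0.4605 -0.0867  0.01  ]
ring [351.6 216.6] 128 [ 0.4564 -0.2231  0.01  ]
ring [324.  221.3] 127 [ 0.4426 -0.141   0.01  ]
ring [337.8 228.1] 122 [ 0.4224 -0.1814  0.01  ]
handle [ 0.40302006 -0.30921919  0.04071254] 166
[-0.835781    0.54906294] [ 0.36409956 -0.33933621  0.03112898] [ 0.49977326 -0.27484318  0.04982804]
tray [ 0.47008857 -0.35705591  0.03083912] [ 0.42248706 -0.41887617  0.02410651] [ 0.53274467 -0.31081876  0.03986903]
mat z 0.002255063679184184 0.000601073888662665
```

step_arm --increments '[[[2.0,-3.2,0],[0,0,-8.4]],[[2.0,-3.2,0],[0,0,-8.4]],[[2.0,-3.2,0],[0,0,-8.4]],[[2.0,-3.2,0],[0,0,-8.4]],[[2.0,-3.2,0],[0,0,-8.4]],[[2.0,-3.2,0],[0,0,-8.4]],[[2.0,-3.2,0],[0,0,-8.4]],[[2.0,-3.2,0],[0,0,-8.4]],[[2.0,-3.2,0],[0,0,-8.4]],[[2.1,-3.3,0],[0,0,-8.4]]]' --fingers 1

```text
clock: 1.1
tool_pos: [0.4752, 0.2396, 0.2386]
eef_rot: [0.821, 0.571, -0.0, -0.0]
contact_force: [0.1, 0.7, -0.1]
opening: 1.001
finger_force: 0.0
```

step_arm --increments '[[[0,0,0],[0,0,-8.4]],[[0,0,0],[0,0,-8.4]],[[0,0,0],[0,0,0]],[[0,0,0],[0,0,0]],[[0,0,0],[0,0,0]],[[0,0,0],[0,0,0]],[[0,0,0],[0,0,0]],[[0,0,0],[0,0,0]],[[0,0,0],[0,0,0]],[[0,0,0],[0,0,0]]]'

```text
clock: 2.1
tool_pos: [0.475, 0.2408, 0.2387]
eef_rot: [0.894, 0.448, 0.0, 0.0]
contact_force: [0.1, -0.4, -0.5]
opening: 0.999
finger_force: 0.0
```

```bash
python3 - <<'E'
from h import *
from scipy.spatial.transform import Rotation as Ro
p,d,c=snap('wrist','w1'); s=r.get_state(); print(s['clock'],s['tool_pos'],np.round(s['q'],2),np.round(Ro.from_quat(s['eef_rot']).as_matrix(),3),c['fov_y'],-np.array(c['R']).T@c['t'])
E
```

```text
2.15 [0.4749867  0.2407748  0.23875084] [-0.73  0.58  0.28  1.86 -0.23  0.73 -0.96] [[ 0.599  0.801  0.   ]
 [ 0.801 -0.599 -0.   ]
 [ 0.     0.    -1.   ]] 59.99352750229318 [0.51898929 0.29833636 0.38476896]
```

View pics/w1.png

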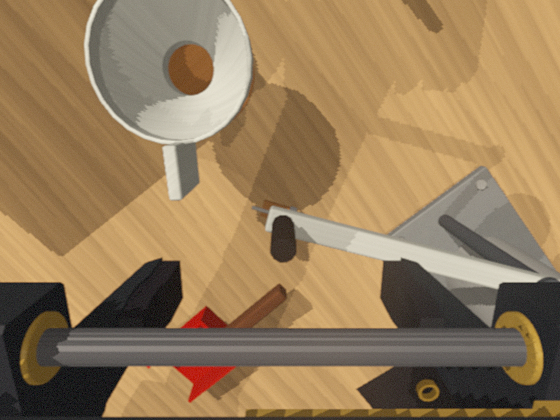

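The wrist view shows the funnel mouth around (168,70), its ear at (175,172) and the latch peg at (284,238), centred between the fingers. I'll fit the ear from the depth, then grip the peg and swing it to about q=2.0 to clear the gripper's path to the ear.

```bash
python3 - <<'E'
from h import *
X,P=cloud('w1')
def circ(Q):
    A=np.c_[2*Q[:,:2],np.ones(len(Q))]; s=np.linalg.lstsq(A,(Q[:,:2]**2).sum(1),rcond=None)[0]; return np.round(s[:2],4),np.sqrt(s[2]+s[:2]@s[:2]).round(4),len(Q)
h=np.hypot(X[...,0]-.4725,X[...,1]-.372)
m=(h<.064)&(h>.05)&(X[...,2]>.0995)&(X[...,2]<.106); print('rim',circ(X[m]),X[m][:,2].mean()); f=circ(X[m])[0]
m=(h<.115)&(h>.06)&(X[...,2]>.124)&(X[...,2]<.132); Q=X[m]; c=Q.mean(0); w=np.linalg.svd(Q[:,:2]-c[:2],full_matrices=False)[2][0]
print('ear top',c,len(Q),np.degrees(np.arctan2(c[1]-f[1],c[0]-f[0])),np.degrees(np.arctan2(w[1],w[0])),np.hypot(*(c[:2]-f)))
h=np.hypot(X[...,0]-.4756,X[...,1]-.239); m=(h<.03)&(X[...,2]>.208)&(X[...,2]<.22); print('peg',circ(X[m]),X[m].mean(0))
E
```

```text
rim (array([0.4739, 0.3728]), np.float64(0.058), 1757) 0.10191503707312655
ear top [0.42954783 0.30750616 0.12666778] 700 -124.18710300266073 -124.56390312321568 0.07893288396599327
peg (array([0.4786, 0.2424]), np.float64(0.0049), 578) [0.47872361 0.24263548 0.21243074]
```

step_arm --increments '[[[0,0,-1.5],[0,0,0]],[[0,0,-1.5],[0,0,0]],[[0,0,-1.5],[0,0,0]],[[0,0,-1.3],[0,0,0]],[[0,0,0],[0,0,0]],[[0,0,0],[0,0,0]],[[0,0,0],[0,0,0]],[[0,0,0],[0,0,0]],[[0,0,0],[0,0,0]],[[0,0,0],[0,0,0]]]'

```text
clock: 3.15
tool_pos: [0.4751, 0.2409, 0.1811]
eef_rot: [0.894, 0.448, 0.0, -0.0]
contact_force: [-0.1, -0.9, 0.3]
opening: 1.003
finger_force: 0.0
```

step_arm --increments '[[[0,0,0],[0,0,0]],[[0,0,0],[0,0,0]],[[0,0,0],[0,0,0]],[[0,0,0],[0,0,0]],[[0,0,0],[0,0,0]],[[0,0,0],[0,0,0]],[[0,0,0],[0,0,0]],[[0,0,0],[0,0,0]],[[0,0,0],[0,0,0]],[[0,0,0],[0,0,0]]]' --fingers 0 --grip_force 10

```text
clock: 4.15
tool_pos: [0.4756, 0.2402, 0.1808]
eef_rot: [0.894, 0.448, 0.0, 0.001]
contact_force: [1.6, -1.0, -0.7]
opening: 0.155
finger_force: 10.0
```

step_arm --increments '[[[-0.7,-0.63,0],[0,0,0]],[[-0.7,-0.63,0],[0,0,0]],[[-0.63,-0.7,0],[0,0,0]],[[-0.63,-0.7,0],[0,0,0]],[[-0.55,-0.76,0],[0,0,0]],[[-0.55,-0.76,0],[0,0,0]],[[-0.47,-0.81,0],[0,0,0]],[[-0.47,-0.81,0],[0,0,0]],[[0,0,0],[0,0,0]],[[0,0,0],[0,0,0]]]'

```text
clock: 5.15
tool_pos: [0.4281, 0.1818, 0.1808]
eef_rot: [0.894, 0.447, 0.0, 0.0]
contact_force: [4.3, -2.2, -2.7]
opening: 0.155
finger_force: 10.0
```

step_arm --increments '[[[0,0,0],[0,0,0]],[[0,0,0],[0,0,0]],[[0,0,0],[0,0,0]],[[0,0,0],[0,0,0]],[[0,0,0],[0,0,0]],[[0,0,0],[0,0,0]],[[0,0,1],[0,0,0]],[[0,0,2],[0,0,0]],[[0,0,2],[0,0,0]],[[0,0,0],[0,0,2.4]]]' --fingers 1

```text
clock: 6.15
tool_pos: [0.4295, 0.1833, 0.2332]
eef_rot: [0.884, 0.467, 0.003, 0.0]
contact_force: [0.2, -0.1, -0.2]
opening: 0.998
finger_force: 0.0
```

```bash
python3 - <<'E'
from h import *
s=r.get_state(); print(s['clock'],s['tool_pos'],s['contact_force'])
p,d,c=snap('top','top2'); X,P=cloud('top2')
m=(np.hypot(X[...,0]-.44,X[...,1]-.2)<.1)&(X[...,2]>.155)&(X[...,2]<.222)
print('top>155',X[m].mean(0),m.sum())
E
```

```text
6.15 [0.42951451 0.18326904 0.23318267] [ 0.17905399 -0.14554313 -0.18977019]
top>155 [0.44178349 0.16787085 0.17213537] 100
```

step_arm --increments '[[[-0.1,3,0],[0,0,0]],[[-0.1,3,0],[0,0,0]],[[0,3,0],[0,0,0]],[[0,3.2,0],[0,0,0]],[[0,0,-3],[0,0,0]],[[0,0,-3],[0,0,0]],[[0,0,-3],[0,0,0]],[[0,0,-3],[0,0,0]],[[0,0,-2],[0,0,0]],[[0,0,0],[0,0,0]]]'

```text
clock: 7.2
tool_pos: [0.4239, 0.3034, 0.0879]
eef_rot: [0.884, 0.467, -0.003, 0.0]
contact_force: [0.3, -0.4, -0.0]
opening: 0.998
finger_force: 0.0
```

step_arm --increments '[[[0,0,0],[0,0,0]],[[0,0,0],[0,0,0]],[[0,0,0],[0,0,0]],[[0,0,0],[0,0,0]],[[0,0,0],[0,0,0]],[[0,0,0],[0,0,0]],[[0,0,0],[0,0,0]],[[0,0,0],[0,0,0]],[[0,0,0],[0,0,0]],[[0,0,0],[0,0,0]]]' --fingers 0 --grip_force 40

```text
clock: 8.2
tool_pos: [0.4259, 0.3048, 0.0907]
eef_rot: [0.885, 0.466, -0.0, 0.0]
contact_force: [-1.1, 0.2, 0.3]
opening: 0.116
finger_force: 0.4
```

step_arm --increments '[[[0,0,0],[0,0,0]],[[0,0,0],[0,0,0]],[[0,0,0],[0,0,0]],[[0,0,0.5],[0,0,0]],[[0,0,1],[0,0,0]],[[0,0,1.5],[0,0,0]],[[0,0,2.5],[0,0,0]],[[0,0,3],[0,0,0]],[[0,0,3],[0,0,0]],[[0,0,3],[0,0,0]]]' --fingers 0 --grip_force 60

```text
clock: 9.2
tool_pos: [0.4254, 0.3042, 0.2374]
eef_rot: [0.885, 0.466, -0.0, 0.0]
contact_force: [0.1, 0.3, -3.6]
opening: 0.106
finger_force: 60.0
```

step_arm --increments '[[[0,0,3],[0,0,0]],[[0,0,2],[0,0,0]],[[0,0,1],[0,0,-6]],[[1,-3.5,0],[0,0,-7]],[[1.2,-4,0],[0,0,-7.1]],[[1.2,-4.2,0],[0,0,-7.1]],[[1.2,-4.2,0],[0,0,-7.1]],[[1.2,-4.2,0],[0,0,-7.1]],[[1.2,-4.1,0],[0,0,-7.1]],[[1,-3,0],[0,0,-6.7]]]'

```text
clock: 10.2
tool_pos: [0.5055, 0.0295, 0.2965]
eef_rot: [1.0, -0.001, -0.0, 0.0]
contact_force: [0.4, 0.1, -3.0]
opening: 0.11
finger_force: 60.0
```

step_arm --increments '[[[0.4,-1.1,0],[0,0,0]],[[0,0,0],[0,0,0]],[[0,0,0],[0,0,0]],[[0,0,0],[0,0,0]],[[0,0,0],[0,0,0]],[[0,0,0],[0,0,0]],[[0,0,0],[0,0,0]],[[0,0,0],[0,0,0]],[[0,0,0],[0,0,0]],[[0,0,0],[0,0,0]]]'

```text
clock: 11.2
tool_pos: [0.51, 0.0217, 0.2957]
eef_rot: [1.0, 0.003, 0.0, 0.0]
contact_force: [-0.4, 0.1, -2.7]
opening: 0.106
finger_force: 60.0
```

```bash
python3 - <<'E'
from h import *
from scipy.spatial.transform import Rotation as Ro
s=r.get_state(); print(s['clock'],s['tool_pos'],s['moment'],s['finger_force'],Ro.from_quat(s['eef_rot']).as_matrix().round(3))
snap('scene','sc2'); snap('wrist','w2')
X,P=cloud('w2')
m=(np.hypot(X[...,0]-.59,X[...,1]-.02)<.075)&(X[...,2]>.2); Q=X[m]
print(len(Q),Q.min(0),Q.max(0))
a=cv2.imread('pics/sc2.png')[100:340,150:470]; b=cv2.imread('pics/w2.png')
cv2.imwrite('pics/m2.png',np.hstack([cv2.resize(a,(400,300)),cv2.resize(b,(400,300))]))
E
```

```text
11.2 [0.50997674 0.02171647 0.29574875] [0.00251442 0.3335431  0.01759871] 59.998706728219986 [[ 1.     0.007  0.   ]
 [ 0.007 -1.    -0.   ]
 [ 0.     0.    -1.   ]]
115185 [ 0.51507725 -0.0384677   0.23206458] [0.62865073 0.08143378 0.39474563]
```

View pics/m2.png

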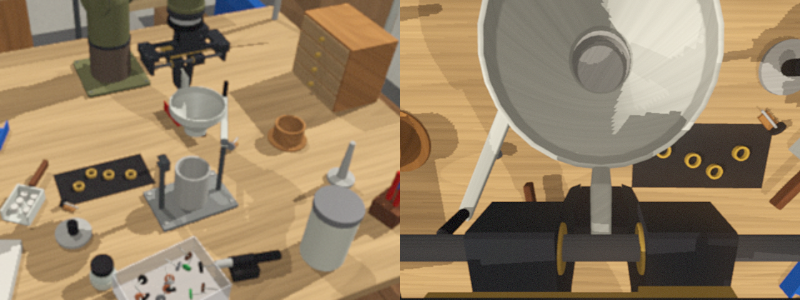

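The scene half shows the funnel upright in the gripper above the barrel. The wrist half shows the spout hole at (600,62), in line with the ear held at (600,200). Lowering it now.

step_arm --increments '[[[0,0,-2],[0,0,0]],[[0,0,-2],[0,0,0]],[[0,0,-2],[0,0,0]],[[0,0,-2],[0,0,0]],[[0,0,-2],[0,0,0]],[[0,0,-1.5],[0,0,0]],[[0,0,-1],[0,0,0]],[[0,0,-0.5],[0,0,0]],[[0,0,-0.5],[0,0,0]],[[0,0,0],[0,0,0]]]'

```text
clock: 12.3
tool_pos: [0.5101, 0.0218, 0.1607]
eef_rot: [1.0, 0.004, 0.0, 0.0]
contact_force: [-0.1, -0.2, -3.5]
opening: 0.106
finger_force: 60.0
```

step_arm --increments '[[[0,0,-0.2],[0,0,0]],[[0,0,-0.2],[0,0,0]],[[0,0,-0.2],[0,0,0]],[[0,0,-0.2],[0,0,0]],[[0,0,-0.1],[0,0,0]],[[0,0,-0.1],[0,0,0]],[[0,0,0],[0,0,0]],[[0,0,0],[0,0,0]],[[0,0,0],[0,0,0]],[[0,0,0],[0,0,0]]]'

```text
clock: 13.3
tool_pos: [0.5098, 0.022, 0.1508]
eef_rot: [1.0, 0.004, -0.0, -0.0]
contact_force: [-2.0, 0.7, 0.2]
opening: 0.11
finger_force: 60.0
```

step_arm --increments '[[[0,0,0],[0,0,0]],[[0,0,0],[0,0,0]],[[0,0,0],[0,0,0]],[[0,0,0],[0,0,0]],[[0,0,0],[0,0,0]],[[0,0,1],[0,0,0]],[[0,0,2],[0,0,0]],[[0,0,3],[0,0,0]],[[0,0,3],[0,0,0]],[[0,0,3],[0,0,8.5]]]' --fingers 0.5

```text
clock: 14.3
tool_pos: [0.5097, 0.0216, 0.2724]
eef_rot: [0.997, 0.079, -0.0, 0.001]
contact_force: [1.1, 1.7, -0.1]
opening: 0.501
finger_force: 0.0
```

step_arm --increments '[[[-0.5,-1.1,0],[0,0,8.5]],[[-0.5,-1.1,0],[0,0,8.5]],[[-0.5,-1.1,0],[0,0,8.5]],[[-0.5,-1.1,0],[0,0,8.5]],[[-0.5,-1.1,0],[0,0,8.5]],[[-0.5,-1.1,0],[0,0,8.5]],[[-0.5,-1.1,0],[0,0,8.5]],[[-0.5,-1.1,-1],[0,0,8.5]],[[-0.5,-1.1,-2],[0,0,8.5]],[[-0.4,-1,-3],[0,0,5]]]' --fingers 0.45

```text
clock: 15.3
tool_pos: [0.462, -0.0883, 0.2119]
eef_rot: [0.703, 0.711, 0.001, 0.002]
contact_force: [0.9, -0.5, 0.2]
opening: 0.448
finger_force: 0.0
```

```bash
cat >> h.py <<'E'
def rings(fn):
    f=np.load(f'pics/{fn}.npz'); P=f['p']; hsv=cv2.cvtColor(P,cv2.COLOR_RGB2HSV)
    y=((hsv[...,0]>12)&(hsv[...,0]<32)&(hsv[...,1]>90)&(hsv[...,2]>70)).astype(np.uint8)
    y[:200]=0;y[243:]=0;y[:,:287]=0;y[:,372:]=0
    n,l,st,ce=cv2.connectedComponentsWithStats(cv2.dilate(y,np.ones((3,3))))
    for i in range(1,n):
        if st[i,4]>30: print('ring',ce[i].round(1),st[i,4],pt(fn,*ce[i],.01).round(4))
def circ(Q):
    A=np.c_[2*Q[:,:2],np.ones(len(Q))]; s=np.linalg.lstsq(A,(Q[:,:2]**2).sum(1),rcond=None)[0]; return np.round(s[:2],4),np.sqrt(s[2]+s[:2]@s[:2]).round(4),len(Q)
E
python3 - <<'E'
from h import *
s=r.get_state(); print(s['clock'],s['tool_pos'],s['q'].round(2) if hasattr(s['q'],'round') else s['q'])
snap('top','t3'); X,P=cloud('t3'); rings('t3')
h=np.hypot(X[...,0]-.592,X[...,1]-.0215); m=(h<.066)&(h>.045)&(X[...,2]>.155)&(X[...,2]<.168); print('funnel rim',circ(X[m]),X[m][:,2].mean(),X[m][:,2].std())
snap('wrist','w3')
E
```

```text
15.3 [ 0.46201645 -0.08833325  0.21190277] [ 0.05  0.53  0.06  2.06 -0.05  0.54  0.16]
ring [289.5 216.8] 245 [ 0.4564 -0.0387  0.01  ]
ring [365.  222.7] 428 [ 0.4381 -0.2625  0.01  ]
funnel rim (array([0.5918, 0.0219]), np.float64(0.0582), 190) 0.16168416946510292 0.0028888039676322045
```

View pics/w3.png

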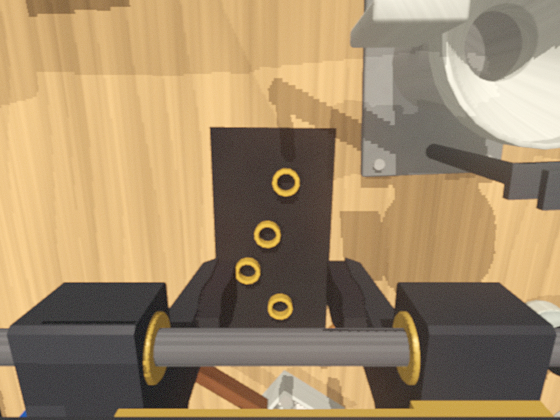

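Wrist view: the four rings are on the mat at (286,182), (267,235), (248,271) and (280,307), and the funnel is seated at the right (495,60). I'll locate the rings from these pixels.

```bash
python3 - <<'E'
from h import *
for u,v in [(286,182),(267,235),(248,271),(280,307)]: print(pt('w3',u,v,.012).round(4))
E
```

```text
[ 0.4621 -0.086   0.012 ]
[ 0.4439 -0.1398  0.012 ]
[ 0.4244 -0.1792  0.012 ]
[ 0.4576 -0.2204  0.012 ]
```

step_arm --increments '[[[0,0,-4],[0,0,0]],[[0,0,-4],[0,0,0]],[[0,0,-4],[0,0,0]],[[0,0,-4],[0,0,0]],[[0,0,-2],[0,0,0]],[[0,0,-1.5],[0,0,0]],[[0,0,-0.8],[0,0,0]],[[0,0,-0.35],[0,0,0]],[[0,0,0],[0,0,0]],[[0,0,0],[0,0,0]]]' --fingers 0.45

```text
clock: 16.4
tool_pos: [0.4639, -0.0877, 0.0068]
eef_rot: [0.705, 0.709, -0.001, -0.001]
contact_force: [0.2, -0.1, 0.3]
opening: 0.452
finger_force: 0.0
```

step_arm --increments '[[[0,0,0],[0,0,0]],[[0,0,0],[0,0,0]],[[0,0,0],[0,0,0]],[[0,0,0],[0,0,0]],[[0,0,1],[0,0,0]],[[0,0,2],[0,0,0]],[[0,0,4],[0,0,0]],[[0,0,4.7],[0,0,0]],[[0,0,5],[0,0,0]],[[0,0,4],[0,0,0]]]' --fingers 0 --grip_force 20

```text
clock: 17.4
tool_pos: [0.4628, -0.0877, 0.2159]
eef_rot: [0.705, 0.709, -0.001, -0.001]
contact_force: [0.8, -0.1, -0.4]
opening: 0.275
finger_force: 20.0
```

step_arm --increments '[[[2.5,2,0],[0,0,0]],[[3.5,3,0],[0,0,0]],[[4,3.5,0],[0,0,0]],[[2.9,2.5,0],[0,0,0]],[[0,0,-1],[0,0,0]],[[0,0,-2],[0,0,0]],[[0,0,-1.5],[0,0,0]],[[0,0,0],[0,0,0]],[[0,0,0],[0,0,0]],[[0,0,0],[0,0,0]]]'

```text
clock: 18.4
tool_pos: [0.5901, 0.0199, 0.1689]
eef_rot: [0.705, 0.709, -0.001, -0.001]
contact_force: [0.3, 0.4, -0.3]
opening: 0.276
finger_force: 20.0
```

step_arm --increments '[[[0,0,0],[0,0,0]],[[0,0,0],[0,0,0]],[[0,0,0],[0,0,0]],[[0,0,2],[0,0,0]],[[0,0,2.5],[0,0,0]],[[-3.7,-4,0],[0,0,0]],[[-3.7,-4.1,0],[0,0,0]],[[-3.7,-4.1,0],[0,0,0]],[[-3.7,-4.1,0],[0,0,0]],[[0,0,0],[0,0,0]]]' --fingers 0.45

```text
clock: 19.4
tool_pos: [0.4494, -0.1339, 0.2132]
eef_rot: [0.709, 0.706, -0.004, -0.003]
contact_force: [0.1, 1.7, -1.2]
opening: 0.452
finger_force: 0.0
```

```bash
python3 - <<'E'
from h import *
s=r.get_state(); print(s['clock'],s['tool_pos'])
snap('wrist','w4'); P=np.load('pics/w4.npz')['p']
hsv=cv2.cvtColor(P,cv2.COLOR_RGB2HSV); y=((hsv[...,0]>12)&(hsv[...,0]<32)&(hsv[...,1]>110)&(hsv[...,2]>90)).astype(np.uint8)
n,l,st,ce=cv2.connectedComponentsWithStats(cv2.dilate(y,np.ones((3,3))))
for i in range(1,n):
    if 200<st[i,4]<3000: print(ce[i].round(),st[i],pt('w4',*ce[i],.012).round(4))
cv2.imwrite('pics/w4.png',P[:,:,::-1])
E
```

```text
19.4 [ 0.44940147 -0.1338722   0.213203  ]
[537.  69.] [519  56  41  29 652] [ 0.675  -0.0304  0.012 ]
[277. 190.] [262 175  31  31 661] [ 0.4439 -0.1397  0.012 ]
[257. 229.] [242 214  30  31 655] [ 0.4234 -0.1795  0.012 ]
[290. 266.] [276 252  29  30 645] [ 0.4572 -0.2205  0.012 ]
[271. 316.] [ 226  306  110   23 1374] [ 0.4366 -0.2794  0.012 ]
[153. 348.] [ 141  310   31   76 1299] [ 0.304  -0.3199  0.012 ]
[409. 348.] [ 391  310   31   76 1332] [ 0.5896 -0.3192  0.012 ]
[ 11. 394.] [   0  366   26   52 1119] [ 0.1293 -0.3831  0.012 ]
```

View pics/w4.png

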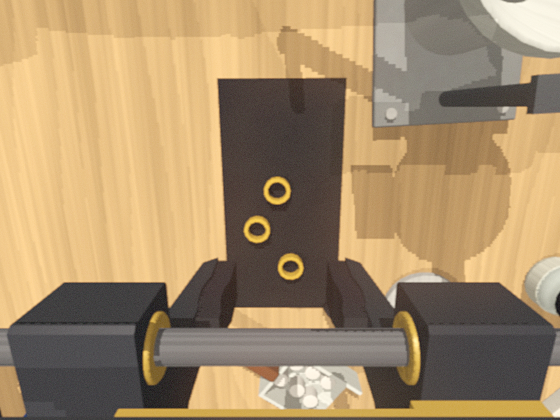

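The mat now holds three rings at (277,190), (257,229) and (290,266). The first one was dropped into the funnel. Next is the ring at (0.443,-0.140).

step_arm --increments '[[[0.1,0.2,-4],[0,0,0]],[[0,0,-4],[0,0,0]],[[0,0,-4],[0,0,0]],[[0,0,-4],[0,0,0]],[[0,0,-2],[0,0,0]],[[0,0,-1.5],[0,0,0]],[[0,0,-1],[0,0,0]],[[0,0,-0.4],[0,0,0]],[[0,0,0],[0,0,0]],[[0,0,0],[0,0,0]]]' --fingers 0.45

```text
clock: 20.45
tool_pos: [0.4577, -0.1251, 0.004]
eef_rot: [0.704, 0.71, -0.0, -0.001]
contact_force: [0.3, -0.1, 0.6]
opening: 0.447
finger_force: 0.0
```

step_arm --increments '[[[0,0,0],[0,0,0]],[[0,0,0],[0,0,0]],[[0,0,0],[0,0,0]],[[0,0,0],[0,0,0]],[[0,0,1],[0,0,0]],[[0,0,2],[0,0,0]],[[0,0,4],[0,0,0]],[[0,0,4.8],[0,0,0]],[[0,0,5],[0,0,0]],[[0,0,4],[0,0,0]]]' --fingers 0 --grip_force 20

```text
clock: 21.45
tool_pos: [0.4561, -0.1259, 0.2152]
eef_rot: [0.705, 0.709, -0.001, -0.001]
contact_force: [1.8, -0.1, -0.5]
opening: 0.008
finger_force: 0.0
```

The 5 cm norm limit on a row cut that move short, so the grasp missed. I'll look again by code.

```bash
cat >> h.py <<'E'
def wr(fn):
    s=r.get_state(); print(s['clock'],np.round(s['tool_pos'],4)); snap('wrist',fn); P=np.load(f'pics/{fn}.npz')['p']
    hsv=cv2.cvtColor(P,cv2.COLOR_RGB2HSV); y=((hsv[...,0]>12)&(hsv[...,0]<32)&(hsv[...,1]>110)&(hsv[...,2]>90)).astype(np.uint8)
    n,l,st,ce=cv2.connectedComponentsWithStats(cv2.dilate(y,np.ones((3,3))))
    for i in range(1,n):
        if 200<st[i,4]<2000: print(ce[i].round(),st[i,2:],pt(fn,*ce[i],.012).round(4))
E
python3 -c "
from h import *
wr('w5')"
```

```text
21.45 [ 0.4561 -0.1259  0.2152]
[547.  85.] [ 29  19 429] [ 0.6964 -0.0323  0.012 ]
[513.  89.] [ 19  26 242] [ 0.6667 -0.0364  0.012 ]
[267. 201.] [ 31  21 555] [ 0.4426 -0.1428  0.012 ]
[248. 236.] [ 30  31 645] [ 0.4234 -0.1794  0.012 ]
[  4. 313.] [ 15  39 258] [ 0.1556 -0.27    0.012 ]
[246. 348.] [ 13  76 714] [ 0.4187 -0.3133  0.012 ]
[316. 348.] [ 14  76 739] [ 0.4966 -0.3118  0.012 ]
[554. 378.] [ 13  26 212] [ 0.7715 -0.3503  0.012 ]
```

```bash
python3 -c "
import cv2
p=cv2.imread('pics/w5.png')[140:320,180:380]; cv2.imwrite('pics/w5c.png',cv2.resize(p,None,fx=3,fy=3,interpolation=cv2.INTER_CUBIC))"
```

```text
(no output)
```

View pics/w5c.png

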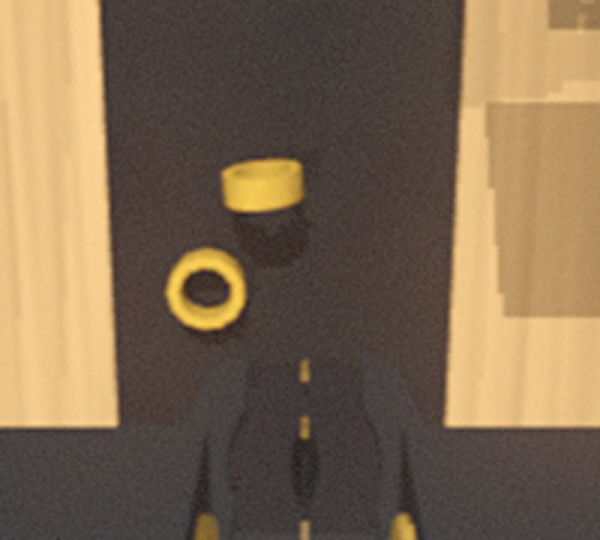

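The crop shows the ring at (263,185) now standing on edge, with its axis roughly along y; the other ring at (206,290) lies flat. Closing along x across its 26 mm still works.

step_arm --increments '[[[-1.35,-1.65,0],[0,0,0]],[[0,0,-4],[0,0,0]],[[0,0,-4],[0,0,0]],[[0,0,-4],[0,0,0]],[[0,0,-4],[0,0,0]],[[0,0,-2],[0,0,0]],[[0,0,-1.5],[0,0,0]],[[0,0,-1],[0,0,0]],[[0,0,-0.4],[0,0,0]],[[0,0,0],[0,0,0]]]' --fingers 0.45

```text
clock: 22.5
tool_pos: [0.4463, -0.1434, 0.0055]
eef_rot: [0.705, 0.71, -0.002, -0.004]
contact_force: [0.1, 0.5, 0.1]
opening: 0.449
finger_force: 0.0
```

step_arm --increments '[[[0,0,0],[0,0,0]],[[0,0,0],[0,0,0]],[[0,0,0],[0,0,0]],[[0,0,0],[0,0,0]],[[0,0,1],[0,0,0]],[[0,0,2],[0,0,0]],[[0,0,4],[0,0,0]],[[0,0,4.8],[0,0,0]],[[0,0,5],[0,0,0]],[[0,0,4],[0,0,0]]]' --fingers 0 --grip_force 15

```text
clock: 23.5
tool_pos: [0.4453, -0.1432, 0.2163]
eef_rot: [0.705, 0.709, -0.002, -0.004]
contact_force: [0.4, -0.6, -0.5]
opening: 0.287
finger_force: 15.0
```

step_arm --increments '[[[2.94,3.3,0],[0,0,0]],[[2.94,3.3,0],[0,0,0]],[[2.94,3.3,0],[0,0,0]],[[2.94,3.3,0],[0,0,0]],[[2.94,3.3,0],[0,0,0]],[[0,0,-1],[0,0,0]],[[0,0,-2],[0,0,0]],[[0,0,-1.5],[0,0,0]],[[0,0,0],[0,0,0]],[[0,0,0],[0,0,0]]]'

```text
clock: 24.5
tool_pos: [0.5922, 0.0214, 0.1685]
eef_rot: [0.705, 0.709, -0.003, -0.004]
contact_force: [0.8, 0.3, -0.1]
opening: 0.285
finger_force: 15.0
```

step_arm --increments '[[[0,0,0],[0,0,0]],[[0,0,0],[0,0,0]],[[0,0,0],[0,0,0]],[[0,0,2],[0,0,0]],[[0,0,2.5],[0,0,0]],[[-2.8,-3.3,0],[0,0,0]],[[-2.8,-3.3,0],[0,0,0]],[[-2.8,-3.3,0],[0,0,0]],[[-2.8,-3.3,0],[0,0,0]],[[-2.8,-3.3,0],[0,0,0]]]' --fingers 0.45

```text
clock: 25.5
tool_pos: [0.4517, -0.1444, 0.2136]
eef_rot: [0.705, 0.71, -0.002, -0.004]
contact_force: [0.8, 0.1, -0.1]
opening: 0.454
finger_force: 0.0
```

```bash
python3 -c "
from h import *
wr('w6')"
```

```text
25.5 [ 0.4517 -0.1444  0.2136]
[536.  52.] [ 40  31 671] [ 0.6735 -0.0236  0.012 ]
[ 5. 74.] [ 11  38 246] [ 0.2011 -0.0447  0.012 ]
[254. 220.] [ 30  31 658] [ 0.4234 -0.1798  0.012 ]
[287. 258.] [ 29  30 647] [ 0.4573 -0.2206  0.012 ]
[271. 313.] [ 110   31 1740] [ 0.4403 -0.2848  0.012 ]
[153. 348.] [  31   76 1270] [ 0.309 -0.331  0.012]
[409. 348.] [  31   76 1304] [ 0.5941 -0.327   0.012 ]
[  9. 390.] [ 23  52 932] [ 0.1346 -0.391   0.012 ]
```

step_arm --increments '[[[-2.9,-3.6,0],[0,0,0]],[[0,0,-4],[0,0,0]],[[0,0,-4],[0,0,0]],[[0,0,-4],[0,0,0]],[[0,0,-4],[0,0,0]],[[0,0,-2],[0,0,0]],[[0,0,-1.5],[0,0,0]],[[0,0,-1],[0,0,0]],[[0,0,-0.4],[0,0,0]],[[0,0,0],[0,0,0]]]' --fingers 0.45

```text
clock: 26.55
tool_pos: [0.4274, -0.1807, 0.0067]
eef_rot: [0.705, 0.71, -0.003, -0.006]
contact_force: [-0.1, -0.1, 0.4]
opening: 0.449
finger_force: 0.0
```

step_arm --increments '[[[0,0,0],[0,0,0]],[[0,0,0],[0,0,0]],[[0,0,0],[0,0,0]],[[0,0,0],[0,0,0]],[[0,0,1],[0,0,0]],[[0,0,2],[0,0,0]],[[0,0,4],[0,0,0]],[[0,0,4.8],[0,0,0]],[[0,0,5],[0,0,0]],[[0,0,4],[0,0,0]]]' --fingers 0 --grip_force 15

```text
clock: 27.55
tool_pos: [0.4262, -0.1804, 0.2176]
eef_rot: [0.705, 0.71, -0.003, -0.006]
contact_force: [0.8, -0.3, -0.5]
opening: 0.276
finger_force: 15.0
```

step_arm --increments '[[[2.78,3.37,0],[0,0,0]],[[2.78,3.37,0],[0,0,0]],[[2.78,3.37,0],[0,0,0]],[[2.78,3.37,0],[0,0,0]],[[2.78,3.37,0],[0,0,0]],[[2.78,3.37,0],[0,0,0]],[[0,0,-2],[0,0,0]],[[0,0,-2.7],[0,0,0]],[[0,0,0],[0,0,0]],[[0,0,0],[0,0,0]]]'

```text
clock: 28.55
tool_pos: [0.5928, 0.0214, 0.1679]
eef_rot: [0.705, 0.709, -0.004, -0.007]
contact_force: [0.1, -0.6, 0.1]
opening: 0.277
finger_force: 15.0
```

step_arm --increments '[[[0,0,0],[0,0,0]],[[0,0,0],[0,0,0]],[[0,0,0],[0,0,0]],[[0,0,2],[0,0,0]],[[0,0,2.5],[0,0,0]],[[-2.2,-4,0],[0,0,0]],[[-2.2,-4,0],[0,0,0]],[[-2.2,-4,0],[0,0,0]],[[-2.2,-4,0],[0,0,0]],[[-2.2,-4,0],[0,0,0]]]' --fingers 0.45

```text
clock: 29.55
tool_pos: [0.4826, -0.1798, 0.2132]
eef_rot: [0.705, 0.71, -0.003, -0.006]
contact_force: [0.6, -0.9, 0.6]
opening: 0.449
finger_force: 0.0
```

```bash
python3 -c "
from h import *
wr('w7')"
```

```text
29.55 [ 0.4826 -0.1798  0.2132]
[12. 39.] [ 27  80 815] [ 0.2425 -0.0502  0.012 ]
[ 89. 202.] [  34  130 1310] [ 0.2898 -0.198   0.012 ]
[258. 226.] [ 30  31 653] [ 0.4579 -0.2214  0.012 ]
[153. 348.] [  31   76 1309] [ 0.3385 -0.3658  0.012 ]
[409. 348.] [  31   76 1332] [ 0.6232 -0.3609  0.012 ]
[ 11. 413.] [ 27  13 226] [ 0.1591 -0.4589  0.012 ]
```

step_arm --increments '[[[-2.6,-4.2,0],[0,0,0]],[[0,0,-4],[0,0,0]],[[0,0,-4],[0,0,0]],[[0,0,-4],[0,0,0]],[[0,0,-4],[0,0,0]],[[0,0,-2],[0,0,0]],[[0,0,-1.5],[0,0,0]],[[0,0,-1],[0,0,0]],[[0,0,-0.4],[0,0,0]],[[0,0,0],[0,0,0]]]' --fingers 0.45

```text
clock: 30.6
tool_pos: [0.4578, -0.2204, 0.0038]
eef_rot: [0.705, 0.71, -0.003, -0.007]
contact_force: [-0.1, -0.9, 0.2]
opening: 0.45
finger_force: 0.0
```

step_arm --increments '[[[0,0,0],[0,0,0]],[[0,0,0],[0,0,0]],[[0,0,0],[0,0,0]],[[0,0,0],[0,0,0]],[[0,0,1],[0,0,0]],[[0,0,2],[0,0,0]],[[0,0,4],[0,0,0]],[[0,0,4.8],[0,0,0]],[[0,0,5],[0,0,0]],[[0,0,4],[0,0,0]]]' --fingers 0 --grip_force 15

```text
clock: 31.6
tool_pos: [0.4572, -0.2202, 0.2147]
eef_rot: [0.705, 0.709, -0.003, -0.006]
contact_force: [1.4, -0.4, -0.9]
opening: 0.285
finger_force: 15.0
```

step_arm --increments '[[[2.25,4.03,0],[0,0,0]],[[2.25,4.03,0],[0,0,0]],[[2.25,4.03,0],[0,0,0]],[[2.25,4.03,0],[0,0,0]],[[2.25,4.03,0],[0,0,0]],[[2.25,4.03,0],[0,0,0]],[[0,0,-2],[0,0,0]],[[0,0,-2.6],[0,0,0]],[[0,0,0],[0,0,0]],[[0,0,0],[0,0,0]]]'

```text
clock: 32.6
tool_pos: [0.5919, 0.0212, 0.1659]
eef_rot: [0.705, 0.709, -0.004, -0.007]
contact_force: [-1.6, -0.2, -0.3]
opening: 0.282
finger_force: 15.0
```

step_arm --increments '[[[0,0,0],[0,0,0]],[[0,0,0],[0,0,0]],[[0,0,0],[0,0,0]],[[0,0,2],[0,0,0]],[[0,0,3.5],[0,0,0]],[[-2.1,-4.2,0],[0,0,8.1]],[[-2.1,-4.2,0],[0,0,8.1]],[[-2.1,-4.2,0],[0,0,8.1]],[[-2.1,-4.2,0],[0,0,8.1]],[[-2.1,-4.2,0],[0,0,8.1]]]' --fingers 0.45

```text
clock: 33.6
tool_pos: [0.4866, -0.1902, 0.2212]
eef_rot: [0.413, 0.911, -0.006, -0.005]
contact_force: [0.6, -0.8, 0.5]
opening: 0.453
finger_force: 0.0
```

step_arm --increments '[[[-2.1,-4.2,0],[0,0,8.1]],[[-2.1,-4.2,0],[0,0,8.1]],[[-2.1,-4.2,0],[0,0,0]],[[0,0,0],[0,0,0]],[[0,0,0],[0,0,0]],[[0,0,0],[0,0,0]],[[0,0,0],[0,0,0]],[[0,0,0],[0,0,0]],[[0,0,0],[0,0,0]],[[0,0,0],[0,0,0]]]'

```text
clock: 34.6
tool_pos: [0.4247, -0.3139, 0.2205]
eef_rot: [0.283, 0.959, -0.006, -0.004]
contact_force: [-0.1, 0.0, -1.3]
opening: 0.449
finger_force: 0.0
```

```bash
python3 - <<'E'
from h import *
s=r.get_state(); print(s['clock'],np.round(s['tool_pos'],4),np.round(s['q'],2))
snap('wrist','w8'); snap('top','t4')
a=cv2.imread('pics/w8.png'); b=cv2.imread('pics/t4.png')[125:205,210:310]
m=np.zeros((420,800,3),np.uint8); m[:,:560]=a; m[:192,560:]=cv2.resize(b,(240,192),interpolation=cv2.INTER_CUBIC); cv2.imwrite('pics/m8.png',m)
E
```

```text
34.6 [ 0.4247 -0.3139  0.2205] [ 0.72  0.6  -0.28  1.87  0.26  0.72  1.28]
```

View pics/m8.png

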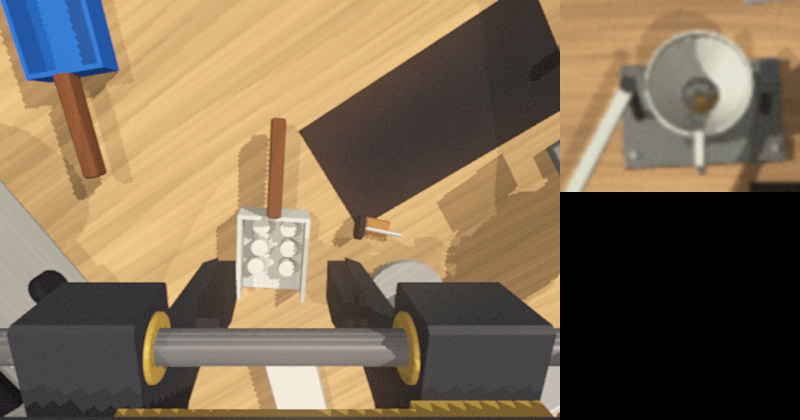

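The wrist half shows the scoop: handle from (277,120) to the tray's back wall at (276,212), six chips, nose at about (272,292), and a wheel close by at (375,230). The top inset shows the funnel seated and clear, with brass visible down the spout.

```bash
python3 - <<'E'
from h import *
a=pt('w8',278,120,.041);b=pt('w8',274.5,215,.041);d=b-a
X,P=cloud('w8')
n1=pt('w8',236,300,0.032);n2=pt('w8',304,300,0.032); bl=pt('w8',236,212,.032); br=pt('w8',310,214,.032)
print(a,b,np.linalg.norm(d),np.degrees(np.arctan2(d[1],d[0])),'tray corners',n1,n2,bl,br,np.linalg.norm(n1-n2),np.linalg.norm(bl-br),np.degrees(np.arctan2(*(n1-bl)[[1,0]])),np.degrees(np.arctan2(*(n2-br)[[1,0]])))
m=(P[...,0].astype(int)-P[...,2]>40)&(X[...,2]>.034)&(X[...,2]<.05); m[:,:240]=0;m[:,310:]=0;m[:105]=0;m[222:]=0
Q=X[m]; c=Q.mean(0); w=np.linalg.svd(Q[:,:2]-c[:2],full_matrices=False)[2][0]; t=(Q[:,:2]-c[:2])@w
print('handle',c,len(Q),np.degrees(np.arctan2(w[1],w[0])),t.min(),t.max(),Q[:,2].max())
E
```

```text
[ 0.36932243 -0.2847732   0.041     ] [ 0.43954388 -0.33427401  0.041     ] 0.08591497249849937 -35.180944771938506 tray corners [ 0.49654439 -0.41924729  0.032     ] [ 0.53405959 -0.36014881  0.032     ] [ 0.41917595 -0.36538961  0.032     ] [ 0.45906961 -0.3067821   0.032     ] 0.07000014209734534 0.07089671901488101 -34.842526164379905 -35.437604566675
handle [ 0.40310375 -0.30869035  0.04063831] 1521 -35.978308103444895 -0.04321566715970451 0.04706686191607461 0.04339692263603545
```

step_arm --increments '[[[-1.0,-0.4,0],[0,0,-2.3]],[[0,0,-4],[0,0,0]],[[0,0,-4],[0,0,0]],[[0,0,-4],[0,0,0]],[[0,0,-4],[0,0,0]],[[0,0,-2],[0,0,0]],[[0,0,-1.5],[0,0,0]],[[0,0,-1],[0,0,0]],[[0,0,-0.4],[0,0,0]],[[0,0,0],[0,0,0]]]' --fingers 0.45

```text
clock: 35.7
tool_pos: [0.4141, -0.3187, 0.0115]
eef_rot: [0.303, 0.953, -0.006, -0.005]
contact_force: [0.1, 0.9, 0.0]
opening: 0.453
finger_force: 0.0
```

step_arm --increments '[[[0,0,0],[0,0,0]],[[0,0,0],[0,0,0]],[[0,0,0],[0,0,0]],[[0,0,0],[0,0,0]],[[0,0,0],[0,0,0]],[[0,0,0],[0,0,0]],[[0,0,0],[0,0,0]],[[0,0,0.2],[0,0,0]],[[0,0,0.4],[0,0,0]],[[0,0,0.4],[0,0,0]]]' --fingers 0 --grip_force 60

```text
clock: 36.7
tool_pos: [0.4137, -0.3181, 0.0213]
eef_rot: [0.302, 0.953, -0.006, -0.005]
contact_force: [-0.1, -0.1, -2.3]
opening: 0.15
finger_force: 60.0
```

```bash
python3 - <<'E'
from h import *
s=r.get_state(); print(s['clock'],np.round(s['tool_pos'],4),np.round(s['q'],2),s['moment'],s['contact_force'])
E
```

```text
36.7 [ 0.4137 -0.3181  0.0213] [ 0.62  0.93 -0.1   2.    0.4   0.24  1.13] [0.04563179 0.11374858 0.02049628] [-0.13012433 -0.09892514 -2.33574223]
```

step_arm --increments '[[[0,0,0.8],[0,0,0]],[[0,0,1.5],[0,0,0]],[[0,0,2.5],[-0.6,-0.8,0]],[[0,0,3],[-0.6,-0.8,0]],[[0,0,3.5],[-0.6,-0.8,0]],[[0,0,3.5],[-0.6,-0.8,0]],[[0,0,3.5],[-0.5,-0.9,0]],[[0,0,3],[0,0,0]],[[0,0,1.8],[0,0,0]],[[0,0,0.9],[0,0,0]]]'

```text
clock: 37.7
tool_pos: [0.4144, -0.3186, 0.2636]
eef_rot: [0.303, 0.952, -0.02, 0.038]
contact_force: [0.3, -0.6, -2.6]
opening: 0.151
finger_force: 60.0
```

step_arm --increments '[[[0.56,0.58,0],[0,0,-2.47]],[[1.11,1.16,0],[0,0,-4.94]],[[1.67,1.74,0],[0,0,-7.41]],[[1.85,1.93,0],[0,0,-8.23]],[[1.85,1.93,0],[0,0,-8.23]],[[1.85,1.93,0],[0,0,-8.23]],[[1.85,1.93,0],[0,0,-8.23]],[[1.85,1.93,0],[0,0,-8.23]],[[1.85,1.93,0],[0,0,-8.23]],[[1.85,1.93,0],[0,0,-8.23]]]'

```text
clock: 38.7
tool_pos: [0.5773, -0.147, 0.2607]
eef_rot: [0.808, 0.587, -0.038, 0.017]
contact_force: [0.8, -0.5, -2.5]
opening: 0.152
finger_force: 59.9
```

step_arm --increments '[[[1.85,1.93,0],[0,0,-8.23]],[[1.85,1.93,0],[0,0,-8.23]],[[1.85,1.93,0],[0,0,-8.23]],[[1.85,1.93,0],[0,0,-8.23]],[[1.85,1.93,0],[0,0,-8.23]],[[1.85,1.93,0],[0,0,-8.23]],[[1.85,1.93,0],[0,0,-8.23]],[[1.67,1.74,0],[0,0,-7.41]],[[1.11,1.16,0],[0,0,-4.94]],[[0.56,0.58,0],[0,0,-2.47]]]'

```text
clock: 39.7
tool_pos: [0.7405, 0.0237, 0.2595]
eef_rot: [0.999, -0.001, -0.042, -0.008]
contact_force: [-0.4, -0.3, -2.8]
opening: 0.154
finger_force: 60.0
```

```bash
python3 - <<'E'
from h import *
from scipy.spatial.transform import Rotation as Ro
snap('wrist','w9');snap('scene','sc9')
s=r.get_state(); print(s['clock'],np.round(s['tool_pos'],4),np.round(s['q'],2),s['contact_force'],Ro.from_quat(s['eef_rot']).as_matrix().round(3))
a=cv2.imread('pics/sc9.png')[60:360,150:500]; b=cv2.imread('pics/w9.png')
cv2.imwrite('pics/m9.png',np.hstack([cv2.resize(a,(400,343)),cv2.resize(b,(400,343))]))
E
```

```text
39.8 [0.7402 0.0231 0.2596] [-0.25  0.94  0.47  1.02 -0.39  1.35 -1.41] [ 0.51680861  0.06632862 -3.04889382] [[ 0.996 -0.    -0.084]
 [ 0.001 -1.     0.016]
 [-0.084 -0.016 -0.996]]
```

View pics/m9.png

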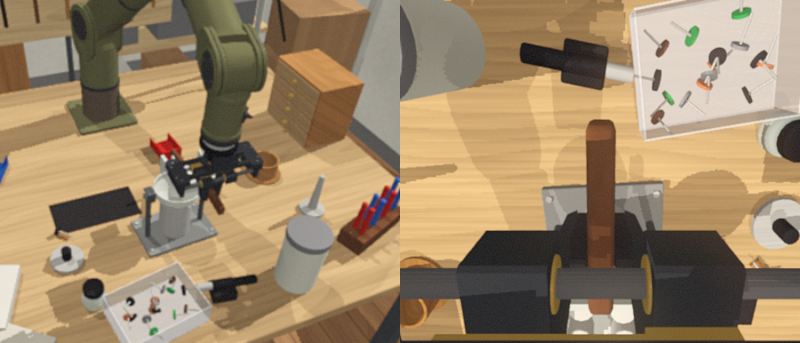

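The left half shows the scoop level above the barrel and held. The right half shows the handle running out beyond the gripper (600,180), with the chips at (600,318) still in the tray. Before tilting I'll check whether the arm can reach the pour pose, using a kinematic model fitted to the logged states.

```bash
cat > fk.py <<'E'
import numpy as np
from scipy.spatial.transform import Rotation as Ro
from scipy.optimize import least_squares
def fk(q,p,full=False):
    c0,h,a,b,L,e1,e2=p
    z=lambda t:Ro.from_euler('z',t).as_matrix(); y=lambda t:Ro.from_euler('y',t).as_matrix()
    R=z(-q[0]+c0)@y(q[1])@z(-q[2]); x=np.array([0,0,h])+R@[0,0,a]+R@[e1,0,0]
    R=R@y(q[3])@z(-q[4]); x=x+R@[e2,0,0]+R@[0,0,b]
    R=R@y(q[5]); x=x+R@[0,0,L]
    return x,R@z(-q[6])
LO=np.array([-3.01,-.46,-1.47,.13,-1,.04,-2.66]);HI=np.array([3.01,2.08,1.51,2.56,4.14,2.09,2.66])
E
python3 - <<'E'
from fk import *
from plant import r
D=[([-1.083,.689,-.195,1.565,.157,.902,-.215],[.274,.562,.239]),([-.73,.58,.28,1.86,-.23,.73,-.96],[.475,.2408,.2388]),([.05,.53,.06,2.06,-.05,.54,.16],[.462,-.0883,.2119]),([.72,.6,-.28,1.87,.26,.72,1.28],[.4247,-.3139,.2205]),([.62,.93,-.1,2.,.4,.24,1.13],[.4137,-.3181,.0213])]
s=r.get_state(); D.append((list(s['q']),list(s['tool_pos'])))
f=lambda p:np.concatenate([fk(q,p)[0]-x for q,x in D])
o=least_squares(f,[-.087,.34,.42,.4,.2,0,0]); print(o.x.round(4),np.abs(o.fun).max())
R=fk(s['q'],o.x)[1]; print(R.round(3)); A=Ro.from_quat(s['eef_rot']).as_matrix(); print((R.T@A).round(3))
np.save('p.npy',o.x)
E
```

```text
[-0.0783  0.5066  0.5744  0.3617  0.4939 -0.0194 -0.0009] 0.0077226420453919
[[ 0.079  0.993 -0.083]
 [ 0.997 -0.077  0.022]
 [ 0.016 -0.084 -0.996]]
[[ 0.078 -0.997 -0.007]
 [ 0.997  0.078 -0.001]
 [ 0.001 -0.007  1.   ]]
```

step_arm --increments '[[[0,0,0.5],[0,3,0]],[[0,0,0.5],[0,4,0]],[[0,0,0.5],[0,4,0]],[[0,0,0.5],[0,4,0]],[[0,0,0],[0,3,0]],[[0,0,0],[0,0,0]],[[0,0,0],[0,0,0]],[[0,0,0],[0,0,0]],[[0,0,0],[0,0,0]],[[0,0,0],[0,0,0]]]'

```text
clock: 40.8
tool_pos: [0.74, 0.0218, 0.2828]
eef_rot: [0.98, -0.002, -0.196, -0.007]
contact_force: [-0.7, 0.6, -2.2]
opening: 0.149
finger_force: 60.0
```

```bash
python3 - <<'E'
from fk import *
from plant import r
D=[([-1.083,.689,-.195,1.565,.157,.902,-.215],[.274,.562,.239]),([-.73,.58,.28,1.86,-.23,.73,-.96],[.475,.2408,.2388]),([.05,.53,.06,2.06,-.05,.54,.16],[.462,-.0883,.2119]),([.72,.6,-.28,1.87,.26,.72,1.28],[.4247,-.3139,.2205]),([.62,.93,-.1,2.,.4,.24,1.13],[.4137,-.3181,.0213]),
([-.246,.94,.47,1.02,-.39,1.35,-1.41],[.7402,.0231,.2596])]
s=r.get_state(); D+=[(list(s['q']),list(s['tool_pos']))]*4; print(s['q'],s['tool_pos'],s['contact_force'])
for fix in (0,1):
    f=lambda p:np.concatenate([fk(q,np.r_[p[:5],p[5:]*(1-fix)])[0]-x for q,x in D])
    o=least_squares(f,[-.087,.34,.42,.4,.2,0,0]); print(o.x.round(4),np.abs(o.fun).max())
np.save('p.npy',np.r_[o.x[:5],0,0])
P=np.load('p.npy')
# IK for pours: scoop direction psi (world), tilt phi, nose target
def pose(psi,phi,nose):
    d=np.array([np.cos(psi),np.sin(psi),0]);z=np.array([0,0,1.])
    X=d*np.cos(phi)-z*np.sin(phi); Z=d*np.sin(phi)+z*np.cos(phi); Y=np.cross(Z,X)
    t=nose-.12*X+.026*Z-.019*Z; return t,np.c_[X,-Y,-Z]  # tool y = -scoop y: check
A=Ro.from_quat(s['eef_rot']).as_matrix(); off=fk(s['q'],P)[1].T@A
print('tool axes',A.round(2))
q0=np.array(s['q'])
for deg in (180,150,120,90,60,-150,-120,-90,-60,0):
  best=None
  for fl in (1,-1):
    t,R=pose(np.radians(deg),np.radians(58),np.array([.592,.022,.178])-.028*np.array([np.cos(np.radians(deg)),np.sin(np.radians(deg)),0]))
    R=R@np.diag([fl,fl,1])
    for k in range(12):
        st=np.clip(q0+np.random.default_rng(k).normal(0,.8*(k>0),7),LO+.01,HI-.01)
        g=lambda q:np.r_[(fk(q,P)[0]-t)*5,(Ro.from_matrix(R.T@fk(q,P)[1]@off).as_rotvec())]
        o=least_squares(g,st,bounds=(LO+.05,HI-.05),max_nfev=60)
        c=(o.cost>1e-5, abs(o.x-q0).max())
        if best is None or c<best[0]: best=(c,o.cost,o.x.round(2),fl)
  print(deg,best)
E
```

```text
[-0.1278263   1.19661912  0.44327024  0.3464504  -0.42033687  2.02482283
 -1.55844223] [0.73998544 0.02177286 0.28280294] [-0.65989295  0.6440122  -2.18988572]
[-0.0754  0.371   0.5803  0.354   0.3734 -0.0235 -0.0046] 0.011161519288724484
[-0.066   0.3751  0.5616  0.3516  0.3463  0.      0.    ] 0.014739152789529576
tool axes [[ 0.92 -0.01 -0.39]
 [-0.   -1.    0.02]
 [-0.39 -0.01 -0.92]]Traceback (most recent call last):
  File "<stdin>", line 27, in <module>
    return func(*args, **kwargs)
    raise ValueError("Initial guess is outside of provided bounds")
ValueError: Initial guess is outside of provided bounds
```

```bash
cat >> fk.py <<'E'
P=np.array([-0.0754,0.371,0.5803,0.354,0.3734,-0.0235,-0.0046])
def pose(psi,phi,nose):
    d=np.array([np.cos(psi),np.sin(psi),0]);z=np.array([0,0,1.])
    X=d*np.cos(phi)-z*np.sin(phi); Z=d*np.sin(phi)+z*np.cos(phi); Y=np.cross(Z,X)
    return nose-.12*X+.007*Z,np.c_[-X,Y,-Z]
def ik(t,R,off,st):
    g=lambda q:np.r_[(fk(q,P)[0]-t)*5,(Ro.from_matrix(R.T@fk(q,P)[1]@off).as_rotvec())]
    return least_squares(g,np.clip(st,LO+.06,HI-.06),bounds=(LO+.05,HI-.05),max_nfev=60)
E
python3 - <<'E'
from fk import *
from plant import r
s=r.get_state(); q0=np.array(s['q']); off=fk(q0,P)[1].T@Ro.from_quat(s['eef_rot']).as_matrix()
for deg in (180,150,120,90,60,30,0,-30,-60,-90,-120,-150):
  u=np.radians(deg); nose=np.array([.592,.022,.178])-.028*np.array([np.cos(u),np.sin(u),0])
  # continuation from level, raised, several elbows
  best=None
  for k in range(8):
    st=q0+np.random.default_rng(k).normal(0,.6*(k>0),7); tr=[]
    for ph in (0,15,30,40,50,58):
        o=ik(*pose(u,np.radians(ph),nose),off,st); tr.append(o.cost); j=abs(o.x-st).max(); st=o.x
    c=max(tr)
    if best is None or c<best[0]: best=(c,j,o.x.round(2))
  print(deg,best)
E
```

```text
180 (np.float64(0.09079691458617811), np.float64(0.05904312300452441), array([ 0.07,  0.51, -0.23,  1.98,  1.02,  0.09, -2.61]))
150 (np.float64(0.035599978246155725), np.float64(0.1702765132019699), array([-1.02,  0.91,  1.11,  2.01, -0.95,  0.09, -1.61]))
120 (np.float64(2.0680403076975946e-05), np.float64(0.13662804063700007), array([-1.1 ,  1.12,  1.27,  2.  , -0.39,  0.19, -2.6 ]))
90 (np.float64(0.022439079166301733), np.float64(0.07970777688362041), array([-1.03,  1.22,  1.46,  1.8 , -0.53,  0.74, -2.61]))
60 (np.float64(0.16618492794466916), np.float64(0.10648763855572646), array([-0.85,  1.21,  1.46,  1.55, -0.47,  1.25, -2.61]))
30 (np.float64(0.3882014132002463), np.float64(0.26374580247118984), array([-0.63,  1.34,  1.46,  1.22, -0.38,  1.86, -2.61]))
0 (np.float64(0.0006090149327368279), np.float64(0.1780028450358535), array([-0.11,  1.09, -0.01,  0.99, -0.  ,  2.04,  1.47]))
-30 (np.float64(0.00018002475781087534), np.float64(0.14583207064310466), array([ 0.38,  1.36, -1.4 ,  1.05,  0.37,  1.97,  0.24]))
-60 (np.float64(8.27505386219943e-05), np.float64(0.13065248910409133), array([-0.11,  1.07,  0.66,  1.29, -0.93,  2.  ,  1.23]))
-90 (np.float64(1.0707079528546599e-06), np.float64(0.09050474674713344), array([ 0.56,  0.94, -0.63,  1.65, -0.59,  1.  ,  0.53]))
-120 (np.float64(2.828098331533532e-16), np.float64(0.1575211532211937), array([ 0.86,  1.09, -1.21,  2.  ,  0.06,  0.18, -0.39]))
-150 (np.float64(0.014311637187622642), np.float64(0.12386861281355904), array([ 0.86,  1.12, -1.42,  2.1 ,  1.97,  0.43, -2.61]))
```

The nose-to-robot pour (180°) isn't reachable because joint 6 would run out, but nose toward -100° is well inside the limits. I'll turn the scoop there first, high up and nose-up.

step_arm --increments '[[[-0.7,0.8,0.3],[0,0,5]],[[-1.2,1.4,0.3],[0,0,8]],[[-1.2,1.4,0.3],[0,0,8]],[[-1.3,1.6,0.3],[0,0,8.4]],[[-1.3,1.6,0.3],[0,0,8.4]],[[-1.3,1.6,0.2],[0,0,8.4]],[[-1.3,1.6,0],[0,0,8.4]],[[-1.3,1.6,0],[0,0,8.4]],[[-1.3,1.6,0],[0,0,8.4]],[[-1.3,1.4,0],[0,0,8.4]]]'

```text
clock: 41.8
tool_pos: [0.6167, 0.1695, 0.2989]
eef_rot: [0.751, 0.631, -0.155, 0.121]
contact_force: [-0.0, 0.6, -3.2]
opening: 0.15
finger_force: 60.0
```

```bash
python3 - <<'E'
from h import *
from scipy.spatial.transform import Rotation as Ro
s=r.get_state(); A=Ro.from_quat(s['eef_rot']).as_matrix(); X=-A[:,0]; print(s['clock'],np.round(s['tool_pos'],4),np.round(s['q'],2),A.round(3),'psi',np.degrees(np.arctan2(X[1],X[0])),'phi',-np.degrees(np.arcsin(X[2])),'nose',np.array(s['tool_pos'])+.12*X+.007*A[:,2])
E
```

```text
41.8 [0.6167 0.1695 0.2989] [-0.64  0.8   0.33  1.26  0.09  1.34 -0.58] [[ 0.157  0.984 -0.081]
 [ 0.91  -0.176 -0.376]
 [-0.385 -0.014 -0.923]] psi -99.7830446551814 phi -22.62268710150176 nose [0.59734827 0.05767283 0.3385893 ]
```

step_arm --increments '[[[0,-0.07,-0.5],[3.7,-0.65,0]],[[0,-0.07,-0.7],[3.7,-0.65,0]],[[0,-0.07,-0.8],[3.7,-0.65,0]],[[0,-0.07,-0.8],[3.7,-0.65,0]],[[0,-0.07,-0.8],[3.7,-0.65,0]],[[0,-0.08,-0.8],[3.7,-0.65,0]],[[0,-0.08,-0.8],[3.7,-0.65,0]],[[0,-0.08,-0.8],[3.7,-0.65,0]],[[0,-0.08,-0.7],[3.7,-0.65,0]],[[0,-0.08,-0.6],[3.7,-0.65,0]]]'

```text
clock: 42.8
tool_pos: [0.6173, 0.1598, 0.2261]
eef_rot: [0.76, 0.637, 0.094, -0.09]
contact_force: [0.4, 0.1, -3.1]
opening: 0.149
finger_force: 60.0
```

```bash
cat >> h.py <<'E'
def scoop():
    from scipy.spatial.transform import Rotation as Ro
    s=r.get_state(); A=Ro.from_quat(s['eef_rot']).as_matrix(); X=-A[:,0]; print(s['clock'],np.round(s['tool_pos'],4),np.round(s['q'],2),'psi',np.degrees(np.arctan2(X[1],X[0])),'phi',-np.degrees(np.arcsin(X[2])),'roll',A[2,1],'nose',np.array(s['tool_pos'])+.12*X+.007*A[:,2],s['contact_force'])
E
python3 -c "
from h import *
scoop()"
```

```text
42.8 [0.6173 0.1598 0.2261] [-0.17  0.7  -0.05  1.63 -0.32  0.75 -0.16] psi -100.20574368115913 phi 14.936067057241347 roll -0.016901164422333637 nose [0.59696491 0.04743771 0.18837079] [ 0.40516849  0.10969795 -3.08394792]
```

Right on plan. Now the pour.

step_arm --increments '[[[-0.06,-0.36,0.86],[4.92,-0.87,0]],[[-0.08,-0.45,0.83],[4.92,-0.87,0]],[[-0.09,-0.53,0.78],[4.92,-0.87,0]],[[-0.11,-0.6,0.73],[4.92,-0.87,0]],[[-0.12,-0.68,0.67],[4.92,-0.87,0]],[[-0.13,-0.74,0.61],[4.92,-0.87,0]],[[-0.14,-0.8,0.54],[4.92,-0.87,0]],[[-0.15,-0.86,0.47],[4.92,-0.87,0]],[[0,0,0],[0,0,0]],[[0,0,0],[0,0,0]]]'

```text
clock: 43.8
tool_pos: [0.6091, 0.1094, 0.2804]
eef_rot: [0.679, 0.572, 0.346, -0.302]
contact_force: [0.5, 0.1, -1.9]
opening: 0.152
finger_force: 60.0
```

```bash
python3 - <<'E'
from h import *
scoop(); snap('scene','sc10'); snap('top','t10')
a=cv2.imread('pics/sc10.png')[150:300,220:400]; b=cv2.imread('pics/t10.png')[110:230,200:344]
cv2.imwrite('pics/m10.png',np.hstack([cv2.resize(a,(400,333),interpolation=cv2.INTER_CUBIC),cv2.resize(b,(400,333),interpolation=cv2.INTER_CUBIC)]))
E
```

```text
43.8 [0.6091 0.1094 0.2804] [ 0.54  0.84 -0.63  1.75 -0.77  0.76  0.52] psi -100.44967928696059 phi 54.673239357520586 roll -0.013116242942986134 nose [0.59744062 0.04676305 0.1784018 ] [ 0.5245717   0.12485026 -1.92853712]
```

View pics/m10.png

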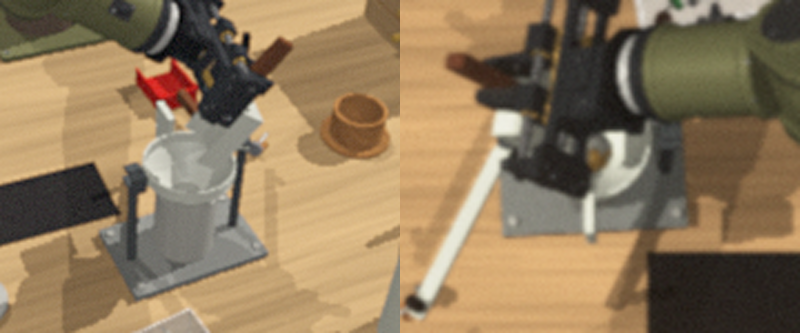

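The left half shows the tray tipped into the funnel with no chips left in it. The force drop of about 0.7–1.2 N fits six chips gone. I'll tip a little further to be sure, then level off and carry the scoop back to its old place.

step_arm --increments '[[[-0.1,-0.5,0.2],[3,-0.5,0]],[[0,-0.3,0.2],[2.5,-0.5,0]],[[0,0,0],[0,0,0]],[[0,0,0],[0,0,0]],[[0,0,1],[0,0,0]],[[0,0,1],[-3,0.5,0]],[[0,0,1],[-5.4,0.95,0]],[[0,0,0.5],[-5.4,0.95,0]],[[0,0,0.5],[-5.4,0.95,0]],[[0,0,0],[-5.4,0.95,0]]]'

```text
clock: 44.9
tool_pos: [0.6084, 0.1033, 0.3276]
eef_rot: [0.729, 0.614, 0.228, -0.2]
contact_force: [0.1, 1.1, -3.2]
opening: 0.156
finger_force: 60.0
```

step_arm --increments '[[[0,0,0],[-5.4,0.95,0]],[[0,0,0],[-5.4,0.95,0]],[[0,0,0],[-5.4,0.95,0]],[[0,0,0],[-5.4,0.95,0]],[[0,0,0],[-5.4,0.95,0]],[[0,0,0],[-5.4,0.95,0]],[[-1,-2,0],[-2.5,0.4,0]],[[-1.5,-3.5,0],[0,0,5]],[[-1.8,-4,0],[0,0,6.5]],[[-1.8,-4,0],[0,0,6.5]]]'

```text
clock: 45.9
tool_pos: [0.5464, -0.0319, 0.3258]
eef_rot: [0.654, 0.756, -0.005, -0.005]
contact_force: [1.1, -1.0, -1.5]
opening: 0.15
finger_force: 60.0
```

```bash
python3 - <<'E'
from h import *
scoop(); snap('top','t11'); X,P=cloud('t11')
b=cv2.imread('pics/t11.png')[120:250,120:420]
cv2.imwrite('pics/m11.png',cv2.resize(b,None,fx=2.66,fy=2.66,interpolation=cv2.INTER_CUBIC))
E
```

```text
45.9 [ 0.5464 -0.0319  0.3258] [ 0.03  0.49 -0.09  1.67  0.05  1.    0.07] psi -81.7014151723822 phi 0.030338509165876097 roll -0.013490850462288385 nose [ 0.56366781 -0.15064204  0.31872633] [ 1.05006442 -1.03082804 -1.54800242]
```

View pics/m11.png

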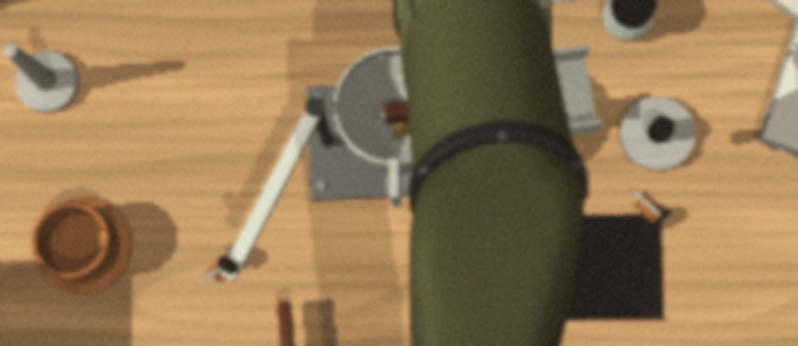

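step_arm --increments '[[[-1.9,-4.1,0],[0,0,6.7]],[[-1.9,-4.1,0],[0,0,6.7]],[[-1.9,-4.1,0],[0,0,6.7]],[[-1.9,-4.1,0],[0,0,6.7]],[[-1.9,-4.1,0],[0,0,6.7]],[[-1.9,-4.1,0],[0,0,6.7]],[[-1.7,-3.6,0],[0,0,6.3]],[[0,0,-3],[0,0,0]],[[0,0,-4],[0,0,0]],[[0,0,-4],[0,0,0]]]'

```text
clock: 46.95
tool_pos: [0.4176, -0.3146, 0.2151]
eef_rot: [0.307, 0.952, -0.007, -0.0]
contact_force: [0.5, 0.0, -3.0]
opening: 0.155
finger_force: 60.0
```

step_arm --increments '[[[0,0,-4],[0,0,0]],[[0,0,-4],[0,0,0]],[[0,0,-4],[0,0,0]],[[0,0,-3],[0,0,0]],[[0,0,-2],[0,0,0]],[[0,0,-1],[0,0,0]],[[0,0,0],[0,0,0]],[[0,0,0],[0,0,0]],[[0,0,0],[0,0,0]],[[0,0,0],[0,0,0]]]'

```text
clock: 47.95
tool_pos: [0.417, -0.3157, 0.0355]
eef_rot: [0.307, 0.952, -0.007, -0.001]
contact_force: [0.1, -0.2, -1.8]
opening: 0.152
finger_force: 60.0
```

```bash
python3 - <<'E'
from h import *
scoop(); snap('top','t12'); X,P=cloud('t12')
m=(np.hypot(X[...,0]-.592,X[...,1]-.022)<.055)
Q=X[m]; rgb=P[m]; print('funnel interior z hist',np.histogram(Q[:,2],bins=[0,.02,.04,.06,.08,.1,.115,.13,.15,.17,.2])[0])
b=P[:,:,::-1][130:200,225:310]; c=P[:,:,::-1][175:265,350:440]
cv2.imwrite('pics/m12.png',np.hstack([cv2.resize(b,(425,350),interpolation=cv2.INTER_CUBIC),cv2.resize(c,(350,350),interpolation=cv2.INTER_CUBIC)]))
E
```

```text
47.95 [ 0.417  -0.3157  0.0355] [ 0.61  0.9  -0.09  2.01  0.36  0.25  1.15] psi -35.6971962973368 phi -0.1295738984344879 roll -0.014856665285642036 nose [ 0.51438609 -0.38585392  0.02880033] [ 0.08738941 -0.2108648  -1.77112502]
funnel interior z hist [212  76  91   0  17 206 389 446   0   0]
```

View pics/m12.png

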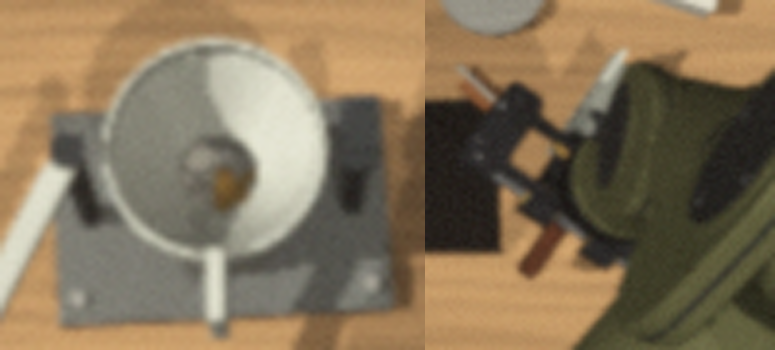

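The left half shows the funnel cone empty, with brass and white visible down in the barrel around (225,185). The right half shows the scoop in the gripper over its old spot. Setting it down.

step_arm --increments '[[[0,0,-0.8],[0,0,0]],[[0,0,-0.6],[0,0,0]],[[0,0,-0.5],[0,0,0]],[[0,0,-0.3],[0,0,0]],[[0,0,-0.2],[0,0,0]],[[0,0,0],[0,0,0]],[[0,0,0],[0,0,0]],[[0,0,0],[0,0,0]],[[0,0,0],[0,0,0]],[[0,0,0],[0,0,0]]]'

```text
clock: 49.0
tool_pos: [0.4156, -0.3149, 0.0112]
eef_rot: [0.306, 0.952, -0.007, -0.003]
contact_force: [-3.4, 2.1, 11.1]
opening: 0.15
finger_force: 60.0
```

step_arm --increments '[[[0,0,0],[0,0,0]],[[0,0,0],[0,0,0]],[[0,0,0],[0,0,0]],[[0,0,0],[0,0,0]],[[0,0,0],[0,0,0]],[[0,0,2],[0,0,0]],[[0,0,4],[0,0,0]],[[0,0,4.5],[0,0,0]],[[0,0,4.5],[0,0,0]],[[0,0,4.5],[0,0,0]]]' --fingers 0.45

```text
clock: 50.0
tool_pos: [0.4159, -0.3152, 0.2072]
eef_rot: [0.306, 0.952, -0.007, -0.002]
contact_force: [0.7, -1.8, -0.3]
opening: 0.449
finger_force: 0.0
```

step_arm --increments '[[[1.18,4.21,0.8],[0,0,4.45]],[[1.18,4.21,0.8],[0,0,4.45]],[[1.18,4.21,0.8],[0,0,4.45]],[[1.18,4.21,0.8],[0,0,4.45]],[[1.18,4.21,0.8],[0,0,4.45]],[[1.18,4.21,0.8],[0,0,4.45]],[[1.18,4.21,0.8],[0,0,4.45]],[[1.18,4.21,0.7],[0,0,4.45]],[[0,0,0],[0,0,0]],[[0,0,0],[0,0,0]]]' --fingers 0.5

```text
clock: 51.0
tool_pos: [0.5106, 0.0222, 0.2683]
eef_rot: [-0.0, 1.0, -0.008, -0.0]
contact_force: [-0.5, -0.8, -0.4]
opening: 0.502
finger_force: 0.0
```

```bash
python3 - <<'E'
from h import *
from scipy.spatial.transform import Rotation as Ro
s=r.get_state(); print(s['clock'],np.round(s['tool_pos'],4),np.round(s['q'],2),Ro.from_quat(s['eef_rot']).as_matrix().round(3))
snap('wrist','w13'); X,P=cloud('w13')
m=(X[...,2]>.183)&(X[...,2]<.192)&(np.hypot(X[...,0]-.512,X[...,1]-.022)<.04); print('ear top wrist',X[m].mean(0),m.sum())
X,P=cloud('t12'); h=np.hypot(X[...,0]-.592,X[...,1]-.0215); m=(h<.066)&(h>.045)&(X[...,2]>.155)&(X[...,2]<.168); print('rim',circ(X[m]))
m=(X[...,2]>.178)&(X[...,2]<.195)&(np.hypot(X[...,0]-.512,X[...,1]-.022)<.04); print('ear top',X[m].mean(0),m.sum())
snap('top','t13'); X,P=cloud('t13')
m=(np.hypot(X[...,0]-.403,X[...,1]+.308)<.1)&(X[...,2]>.025)&(X[...,2]<.06); print('scoop pts',X[m].mean(0),X[m].max(0),m.sum())
E
```

```text
51.0 [0.5106 0.0222 0.2683] [ 0.14  0.52 -0.44  1.86  0.31  0.83  1.11] [[-1.    -0.    -0.   ]
 [-0.     1.    -0.015]
 [ 0.    -0.015 -1.   ]]
ear top wrist [0.51414388 0.0221172  0.18545048] 852
rim (array([0.5917, 0.022 ]), np.float64(0.0583), 195)
ear top [0.51419343 0.02099015 0.18579272] 58
scoop pts [ 0.4219171  -0.3203009   0.03701427] [ 0.49751721 -0.26927762  0.04727293] 268
```

step_arm --increments '[[[0,0,0],[0.87,0,0]],[[0,0,-3],[0,0,0]],[[0,0,-4],[0,0,0]],[[0,0,-3],[0,0,0]],[[0,0,-1.75],[0,0,0]],[[0,0,0],[0,0,0]],[[0,0,0],[0,0,0]],[[0,0,0],[0,0,0]],[[0,0,0],[0,0,0]],[[0,0,0],[0,0,0]]]'

```text
clock: 52.1
tool_pos: [0.5113, 0.0214, 0.1518]
eef_rot: [0.001, 1.0, 0.0, 0.001]
contact_force: [0.7, -0.1, -0.8]
opening: 0.501
finger_force: 0.0
```

step_arm --increments '[[[0,0,0],[0,0,0]],[[0,0,0],[0,0,0]],[[0,0,0],[0,0,0]],[[0,0,0],[0,0,0]],[[0,0,0],[0,0,0]],[[0,0,0],[0,0,0]],[[0,0,0],[0,0,0]],[[0,0,0],[0,0,0]],[[0,0,0.3],[0,0,0]],[[0,0,0.5],[0,0,0]]]' --fingers 0 --grip_force 60

```text
clock: 53.1
tool_pos: [0.5098, 0.0205, 0.1586]
eef_rot: [0.001, 1.0, -0.001, -0.001]
contact_force: [-0.6, 0.1, -2.7]
opening: 0.106
finger_force: 59.9
```

step_arm --increments '[[[0,0,1],[0,0,0]],[[0,0,2],[0,0,0]],[[0,0,3],[0,0,0]],[[0,0,3],[0,0,0]],[[0,0,3],[0,0,0]],[[0,0,1.8],[0,0,0]],[[0,0,0.8],[0,0,0]],[[-0.5,1.5,0],[0,0,0]],[[-1,3,0],[0,0,0]],[[-1.3,3.9,0],[0,0,0]]]'

```text
clock: 54.1
tool_pos: [0.4823, 0.1039, 0.3043]
eef_rot: [0.003, 1.0, -0.001, -0.001]
contact_force: [1.3, 0.2, -2.5]
opening: 0.11
finger_force: 59.9
```

step_arm --increments '[[[-1.3,3.9,0],[0,0,0]],[[-1.3,3.9,0],[0,0,0]],[[-1.3,3.9,0],[0,0,0]],[[-1.3,3.9,0],[0,0,0]],[[-1.3,3.9,0],[0,0,0]],[[-1.3,3.7,0],[0,0,0]],[[-0.9,2.4,0],[0,0,0]],[[-0.3,1.1,0],[0,0,0]],[[0,0,0],[0,0,0]],[[0,0,0],[0,0,0]]]'

```text
clock: 55.1
tool_pos: [0.3936, 0.3704, 0.3044]
eef_rot: [0.002, 1.0, -0.001, 0.0]
contact_force: [0.1, -0.9, -2.5]
opening: 0.103
finger_force: 59.9
```

```bash
python3 - <<'E'
from h import *
from scipy.spatial.transform import Rotation as Ro
s=r.get_state(); print(s['clock'],np.round(s['tool_pos'],4),np.round(s['q'],2),Ro.from_quat(s['eef_rot']).as_matrix().round(3),s['contact_force'])
X,P=cloud('t13'); h=np.hypot(X[...,0]-.4728,X[...,1]-.3724); m=(h<.05)&(X[...,2]>.048)&(X[...,2]<.062); print('stand rim',circ(X[m]),X[m][:,2].mean())
snap('top','t14'); X,P=cloud('t14'); h=np.hypot(X[...,0]-.4728,X[...,1]-.3724); m=(h<.07)&(h>.045)&(X[...,2]>.27); print('funnel held',circ(X[m]),X[m].min(0),X[m].max(0))
h=np.hypot(X[...,0]-.592,X[...,1]-.0215); print('barrel interior',np.histogram(X[h<.03][:,2],bins=[0,.01,.02,.03,.04,.05,.06,.08,.1,.12])[0])
b=P[:,:,::-1][140:190,235:305]; cv2.imwrite('pics/m14.png',cv2.resize(b,(560,400),interpolation=cv2.INTER_CUBIC))
E
```

```text
55.1 [0.3936 0.3704 0.3044] [-0.55  0.52 -0.47  1.72  0.28  0.96  0.44] [[-1.     0.003  0.   ]
 [ 0.003  1.    -0.002]
 [-0.    -0.002 -1.   ]] [ 0.10983347 -0.86737891 -2.45084   ]
stand rim (array([0.4722, 0.3714]), np.float64(0.039), 213) 0.05455218788810113
funnel held (array([0.4704, 0.3686]), np.float64(0.0566), 1422) [0.40292886 0.30743171 0.27768733] [0.53547512 0.42845024 0.69520142]
barrel interior [ 0 28 32 57 74 49  5  0  0]
```

View pics/m14.png

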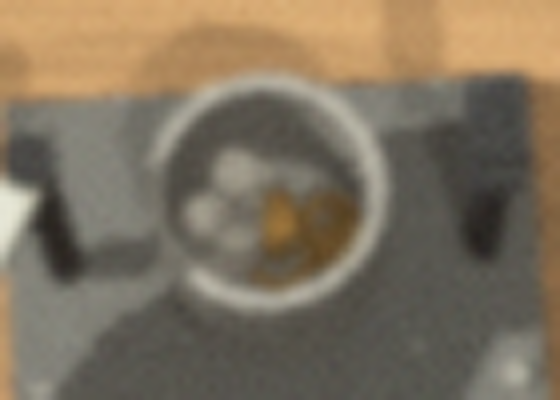

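The barrel view shows white chips at (225,200) and brass rings at (305,230), all well below the rim. Lowering the funnel into its stand; from here on I check by code only, since the picture allowance is used up.

step_arm --increments '[[[-0.2,0.05,-1.5],[0,0,0]],[[0,0,-3],[0,0,0]],[[0,0,-3.5],[0,0,0]],[[0,0,-3.5],[0,0,0]],[[0,0,-3.5],[0,0,0]],[[0,0,-2.5],[0,0,0]],[[0,0,-1.5],[0,0,0]],[[0,0,-1],[0,0,0]],[[0,0,-0.5],[0,0,0]],[[0,0,0],[0,0,0]]]'

```text
clock: 56.15
tool_pos: [0.3913, 0.3724, 0.0999]
eef_rot: [0.001, 1.0, -0.0, 0.0]
contact_force: [-0.3, 0.3, -2.4]
opening: 0.105
finger_force: 59.9
```

step_arm --increments '[[[0,0,-0.2],[0,0,0]],[[0,0,-0.2],[0,0,0]],[[0,0,-0.2],[0,0,0]],[[0,0,-0.1],[0,0,0]],[[0,0,0],[0,0,0]],[[0,0,0],[0,0,0]],[[0,0,0],[0,0,0]],[[0,0,0],[0,0,0]],[[0,0,0],[0,0,0]],[[0,0,0],[0,0,0]]]'

```text
clock: 57.15
tool_pos: [0.3908, 0.373, 0.0929]
eef_rot: [0.001, 1.0, 0.0, 0.0]
contact_force: [-0.2, -0.3, -2.4]
opening: 0.108
finger_force: 59.9
```

step_arm --increments '[[[0,-0.05,-0.1],[0,0,0]],[[0,0,-0.1],[0,0,0]],[[0,0,-0.05],[0,0,0]],[[0,0,0],[0,0,0]],[[0,0,0],[0,0,0]],[[0,0,0],[0,0,0]],[[0,0,0],[0,0,0]],[[0,0,0],[0,0,0]],[[0,0,0],[0,0,0]],[[0,0,0],[0,0,0]]]'

```text
clock: 58.15
tool_pos: [0.3906, 0.3731, 0.0905]
eef_rot: [0.0, 1.0, 0.001, 0.0]
contact_force: [-3.3, 2.5, 1.7]
opening: 0.108
finger_force: 59.9
```

step_arm --increments '[[[0,0,0],[0,0,0]],[[0,0,0],[0,0,0]],[[0,0,0],[0,0,0]],[[0,0,0],[0,0,0]],[[0,0,0],[0,0,0]],[[0,0,2],[0,0,0]],[[0,0,3],[0,0,0]],[[0,0,4],[0,0,0]],[[0,0,4],[0,0,0]],[[0,0,4],[0,0,0]]]' --fingers 0.5

```text
clock: 59.15
tool_pos: [0.3906, 0.372, 0.2619]
eef_rot: [0.001, 1.0, -0.0, -0.0]
contact_force: [0.9, 0.0, -1.1]
opening: 0.499
finger_force: 0.0
```

```bash
python3 - <<'E'
from h import *
s=r.get_state(); print(s['clock'],np.round(s['tool_pos'],4))
snap('wrist','w15'); X,P=cloud('w15'); h=np.hypot(X[...,0]-.4728,X[...,1]-.3724)
m=(h<.064)&(h>.052)&(X[...,2]>.095)&(X[...,2]<.108); Q=X[m]; print('rim',circ(Q))
A=np.c_[Q[:,:2]-Q[:,:2].mean(0),np.ones(len(Q))]; print('plane',np.linalg.lstsq(A,Q[:,2],rcond=None)[0])
X,P=cloud('t14'); m=(np.hypot(X[...,0]-.6,X[...,1]+.272)<.025)&(X[...,2]>.035)&(X[...,2]<.06); print('knob',X[m].mean(0),m.sum())
m=(np.hypot(X[...,0]-.6,X[...,1]+.272)<.06)&(X[...,2]>.005)&(X[...,2]<.02); print('disc',circ(X[m]),X[m].mean(0))
E
```

```text
59.15 [0.3906 0.372  0.2619]
rim (array([0.4723, 0.3739]), np.float64(0.058), 964)
plane [ 0.0011035  -0.00613672  0.10008374]
knob [ 0.59599578 -0.27144     0.04580273] 65
disc (array([ 0.5969, -0.2729]), np.float64(0.0331), 548) [ 0.59559485 -0.27170582  0.01384972]
```

step_arm --increments '[[[1,-3,0],[0,0,0]],[[1.4,-4.4,0],[0,0,0]],[[1.4,-4.4,0],[0,0,0]],[[1.4,-4.4,0],[0,0,0]],[[1.4,-4.4,0],[0,0,0]],[[1.4,-4.4,0],[0,0,0]],[[1.4,-4.4,0],[0,0,0]],[[1.4,-4.4,0],[0,0,0]],[[1.4,-4.4,0],[0,0,0]],[[1.4,-4.4,0],[0,0,0]]]'

```text
clock: 60.2
tool_pos: [0.5269, -0.0556, 0.2602]
eef_rot: [0.001, 1.0, -0.0, 0.0]
contact_force: [0.8, 0.3, -0.1]
opening: 0.501
finger_force: 0.0
```

step_arm --increments '[[[1.4,-4.4,0],[0,0,0]],[[1.4,-4.4,0],[0,0,0]],[[1.4,-4.4,0],[0,0,0]],[[1.4,-4.4,0],[0,0,0]],[[1.3,-4.2,0],[0,0,0]],[[0,0,-2],[0,0,0]],[[0,0,-4],[0,0,0]],[[0,0,-4],[0,0,0]],[[0,0,-2],[0,0,0]],[[0,0,0],[0,0,0]]]'

```text
clock: 61.2
tool_pos: [0.593, -0.271, 0.1366]
eef_rot: [0.001, 1.0, 0.001, -0.004]
contact_force: [-0.6, -0.3, 0.3]
opening: 0.497
finger_force: 0.0
```

```bash
python3 - <<'E'
from h import *
from scipy.spatial.transform import Rotation as Ro
s=r.get_state(); print(s['clock'],np.round(s['tool_pos'],4),np.round(s['q'],2),Ro.from_quat(s['eef_rot']).as_matrix().round(3))
snap('wrist','w16'); X,P=cloud('w16'); h=np.hypot(X[...,0]-.596,X[...,1]+.2716)
m=(h<.03)&(X[...,2]>.043)&(X[...,2]<.05); print('knob top',X[m].mean(0),m.sum(),X[m].min(0),X[m].max(0))
m=(h<.06)&(X[...,2]>.010)&(X[...,2]<.018); print('disc',circ(X[m]),X[m].min(0),X[m].max(0))
E
```

```text
61.2 [ 0.593  -0.271   0.1366] [ 0.58  0.88 -0.43  1.55  0.45  0.82  1.55] [[-1.     0.001 -0.007]
 [ 0.001  1.     0.002]
 [ 0.007  0.002 -1.   ]]
knob top [ 0.59821454 -0.27121651  0.0459078 ] 1026 [ 0.58601198 -0.28328361  0.04321643] [ 0.61134585 -0.25838294  0.04804975]
disc (array([ 0.5993, -0.2711]), np.float64(0.0316), 7637) [ 0.55725593 -0.31245578  0.01000299] [ 0.64083609 -0.2295524   0.01747346]
```

step_arm --increments '[[[0.45,0,-2],[0,-0.4,0]],[[0,0,-3],[0,0,0]],[[0,0,-3],[0,0,0]],[[0,0,-2],[0,0,0]],[[0,0,-1],[0,0,0]],[[0,0,-0.65],[0,0,0]],[[0,0,0],[0,0,0]],[[0,0,0],[0,0,0]],[[0,0,0],[0,0,0]],[[0,0,0],[0,0,0]]]'

```text
clock: 62.25
tool_pos: [0.6008, -0.2717, 0.0248]
eef_rot: [0.001, 1.0, -0.0, 0.004]
contact_force: [-0.1, 0.3, 0.5]
opening: 0.501
finger_force: 0.0
```

step_arm --increments '[[[0,0,0],[0,0,0]],[[0,0,0],[0,0,0]],[[0,0,0],[0,0,0]],[[0,0,0],[0,0,0]],[[0,0,0],[0,0,0]],[[0,0,0],[0,0,0]],[[0,0,0.5],[0,0,0]],[[0,0,1],[0,0,0]],[[0,0,2],[0,0,0]],[[0,0,3],[0,0,0]]]' --fingers 0 --grip_force 50

```text
clock: 63.25
tool_pos: [0.5989, -0.2712, 0.0885]
eef_rot: [0.001, 1.0, 0.001, 0.002]
contact_force: [-0.3, 0.0, -1.8]
opening: 0.282
finger_force: 50.0
```

step_arm --increments '[[[0,0,4],[0,0,0]],[[0,0,4.5],[0,0,0]],[[0,0,4],[0,0,0]],[[0,2,2.5],[0,0,0]],[[-0.05,4,0],[0,0,0]],[[-0.1,4.5,0],[0,0,0]],[[-0.1,4.5,0],[0,0,0]],[[-0.1,4.5,0],[0,0,0]],[[-0.1,4.5,0],[0,0,0]],[[0,3,0],[0,0,0]]]'

```text
clock: 64.25
tool_pos: [0.5951, 0.003, 0.2398]
eef_rot: [-0.001, 1.0, 0.001, 0.004]
contact_force: [0.3, 0.4, -2.2]
opening: 0.28
finger_force: 50.0
```

step_arm --increments '[[[0,1.6,0],[0,0,0]],[[0,0.7,0],[0,0,0]],[[0,0,-1],[0,0,0]],[[0,0,-2],[0,0,0]],[[0,0,-1],[0,0,0]],[[0,0,0],[0,0,0]],[[0,0,0],[0,0,0]],[[0,0,0],[0,0,0]],[[0,0,0],[0,0,0]],[[0,0,0],[0,0,0]]]'

```text
clock: 65.25
tool_pos: [0.5961, 0.0215, 0.1994]
eef_rot: [0.001, 1.0, 0.0, 0.004]
contact_force: [-0.2, -0.2, -1.2]
opening: 0.278
finger_force: 50.0
```

```bash
python3 - <<'E'
from h import *
from scipy.spatial.transform import Rotation as Ro
s=r.get_state(); z=s['tool_pos'][2]; print(s['clock'],np.round(s['tool_pos'],4),np.round(s['q'],2),Ro.from_quat(s['eef_rot']).as_matrix().round(3),s['contact_force'])
snap('wrist','w17'); X,P=cloud('w17'); h=np.hypot(X[...,0]-.592,X[...,1]-.0215)
zl=z-.0235+.014; print('lid top expected',zl)
m=(h<.055)&(abs(X[...,2]-zl)<.008); Q=X[m]; print('lid',len(Q),np.median(Q[:,2]) if len(Q) else 0,Q.min(0),Q.max(0))
if len(Q): 
    A=np.c_[Q[:,:2]-Q[:,:2].mean(0),np.ones(len(Q))]; print('plane',np.linalg.lstsq(A,Q[:,2],rcond=None)[0])
    # edge of lid: outermost y+/x extents
    for k in (0,1):
        print('ext',np.percentile(Q[:,k],[.3,99.7]))
m=(h<.05)&(X[...,2]>.110)&(X[...,2]<.12); print('barrel rim',m.sum(),circ(X[m]) if m.sum()>20 else '')
c=r.calibration('wrist'); R=np.array(c['R']); print('cam',-R.T@c['t'],'dir',R[2])
E
```

```text
65.25 [0.5961 0.0215 0.1994] [ 0.13  0.72 -0.44  1.7   0.4   0.81  1.09] [[-1.     0.001  0.008]
 [ 0.001  1.     0.   ]
 [-0.008  0.    -1.   ]] [-0.16706734 -0.16139469 -1.2493696 ]
lid top expected 0.18994958075295904
lid 12892 0.18947128721066722 [ 0.55277875 -0.0208282   0.1819833 ] [0.62838084 0.06284982 0.19793985]
plane [ 1.48389137e-02 -7.30175920e-05  1.89483195e-01]
ext [0.55315468 0.62743606]
ext [-0.0200212   0.06186822]
barrel rim 1312 (array([0.5923, 0.0231]), np.float64(0.0381), 1312)
cam [0.52251481 0.02089699 0.34476137] dir [ 2.90567961e-01 -1.15289172e-05 -9.56854357e-01]
```

step_arm --increments '[[[-0.2,0.06,0],[0,0.6,0]],[[0,0,-1],[0,0,0]],[[0,0,-2],[0,0,0]],[[0,0,-1.5],[0,0,0]],[[0,0,-1],[0,0,0]],[[0,0,-0.4],[0,0,0]],[[0,0,0],[0,0,0]],[[0,0,0],[0,0,0]],[[0,0,0],[0,0,0]],[[0,0,0],[0,0,0]]]'

```text
clock: 66.3
tool_pos: [0.5942, 0.0221, 0.1405]
eef_rot: [0.001, 1.0, 0.0, -0.001]
contact_force: [-0.6, -0.0, -1.7]
opening: 0.279
finger_force: 50.0
```

step_arm --increments '[[[0,0,-0.2],[0,0,0]],[[0,0,-0.1],[0,0,0]],[[0,0,-0.1],[0,0,0]],[[0,0,-0.1],[0,0,0]],[[0,0,-0.1],[0,0,0]],[[0,0,-0.1],[0,0,0]],[[0,0,-0.1],[0,0,0]],[[0,0,0],[0,0,0]],[[0,0,0],[0,0,0]],[[0,0,0],[0,0,0]]]'

```text
clock: 67.3
tool_pos: [0.5936, 0.0221, 0.1329]
eef_rot: [0.001, 1.0, -0.0, -0.002]
contact_force: [-2.7, -0.1, 6.6]
opening: 0.28
finger_force: 50.0
```

step_arm --increments '[[[0,0,0],[0,0,0]],[[0,0,0],[0,0,0]],[[0,0,0],[0,0,0]],[[0,0,0],[0,0,0]],[[0,0,1],[0,0,0]],[[0,0,3],[0,0,0]],[[0,0,4],[0,0,0]],[[0,0,3],[0,0,0]],[[0,0,0],[0,0,0]],[[0,0,0],[0,0,0]]]' --fingers 0.5

```text
clock: 68.3
tool_pos: [0.594, 0.022, 0.2428]
eef_rot: [0.001, 1.0, 0.0, -0.001]
contact_force: [-1.0, 0.2, 0.3]
opening: 0.494
finger_force: 0.0
```

```bash
python3 - <<'E'
from h import *
s=r.get_state(); print(s['clock'],np.round(s['tool_pos'],4))
snap('wrist','w18'); X,P=cloud('w18'); h=np.hypot(X[...,0]-.592,X[...,1]-.0215)
m=(h<.05)&(h>.018)&(X[...,2]>.115)&(X[...,2]<.135); Q=X[m]; print('lid top',Q.mean(0),np.percentile(Q,[1,99],axis=0))
A=np.c_[Q[:,:2]-Q[:,:2].mean(0),np.ones(len(Q))]; print('plane',np.linalg.lstsq(A,Q[:,2],rcond=None)[0])
m=(h<.025)&(X[...,2]>.148)&(X[...,2]<.162); print('knob',X[m].mean(0),np.percentile(X[m],[1,99],axis=0))
snap('top','t18'); X,P=cloud('t18')
m=(X[...,2]>.18)&(X[...,2]<.22)&(np.hypot(X[...,0]-.43,X[...,1]-.18)<.05); print('peg top',X[m].mean(0),m.sum(),X[m].min(0),X[m].max(0))
E
```

```text
68.3 [0.594  0.022  0.2428]
lid top [0.59011739 0.02172437 0.12305339] [[ 0.55209914 -0.01766047  0.12112159]
 [ 0.63176554  0.06106804  0.12468223]]
plane [0.00309871 0.00029855 0.12305339]
knob [0.59126808 0.02160839 0.1546683 ] [[0.57989588 0.00984392 0.1488824 ]
 [0.60373947 0.03341855 0.15642864]]
peg top [0.42657785 0.17861535 0.20700847] 38 [0.42123212 0.17288586 0.1813662 ] [0.43359055 0.18578801 0.21702929]
```

step_arm --increments '[[[-1.5,1.4,0],[0,0,-8.5]],[[-1.7,1.6,0],[0,0,-8.5]],[[-1.7,1.6,0],[0,0,-8.5]],[[-1.7,1.6,0],[0,0,-8.5]],[[-1.7,1.6,0],[0,0,-8.5]],[[-1.7,1.6,0],[0,0,-8.5]],[[-1.7,1.6,0],[0,0,-8.5]],[[-1.7,1.6,0],[0,0,-8.5]],[[-1.7,1.6,0],[0,0,-8.5]],[[-1.5,1.6,0],[0,0,-8.5]]]' --fingers 0.6

```text
clock: 69.4
tool_pos: [0.4261, 0.1802, 0.2409]
eef_rot: [0.678, 0.735, -0.0, -0.002]
contact_force: [-0.0, -0.5, -0.9]
opening: 0.605
finger_force: 0.0
```

step_arm --increments '[[[0,0,0],[0,0,0]],[[0,0,0],[0,0,0]],[[0,0,-1.5],[0,0,0]],[[0,0,-2.5],[0,0,0]],[[0,0,-1.8],[0,0,0]],[[0,0,0],[0,0,0]],[[0,0,0],[0,0,0]],[[0,0,0],[0,0,0]],[[0,0,0],[0,0,0]],[[0,0,0],[0,0,0]]]'

```text
clock: 70.4
tool_pos: [0.4282, 0.1802, 0.1845]
eef_rot: [0.676, 0.737, 0.002, -0.001]
contact_force: [-0.1, -0.6, 0.8]
opening: 0.601
finger_force: 0.0
```

step_arm --increments '[[[0,0,0],[0,0,0]],[[0,0,0],[0,0,0]],[[0,0,0],[0,0,0]],[[0,0,0],[0,0,0]],[[0,0,0],[0,0,0]],[[0,0,0],[0,0,0]],[[0,0,0],[0,0,0]],[[0,0,0],[0,0,0]],[[0,0,0],[0,0,0]],[[0,0,0],[0,0,0]]]' --fingers 0 --grip_force 12

```text
clock: 71.4
tool_pos: [0.4282, 0.18, 0.1839]
eef_rot: [0.676, 0.737, 0.001, -0.001]
contact_force: [2.7, -0.2, -0.6]
opening: 0.15
finger_force: 12.0
```

```bash
python3 - <<'E'
import numpy as np
c=np.array([.589,.0991]); th=np.radians(np.arange(153,273.1,6)); p=c+.18*np.c_[np.cos(th),np.sin(th)]
print((np.diff(p,axis=0)*100).round(2).tolist()); print(p[0],p[-1])
E
```

```text
[[-0.77, -1.72], [-0.58, -1.79], [-0.39, -1.84], [-0.2, -1.87], [0.0, -1.88], [0.2, -1.87], [0.39, -1.84], [0.58, -1.79], [0.77, -1.72], [0.94, -1.63], [1.11, -1.52], [1.26, -1.4], [1.4, -1.26], [1.52, -1.11], [1.63, -0.94], [1.72, -0.77], [1.79, -0.58], [1.84, -0.39], [1.87, -0.2], [1.88, 0.0]]
[0.42861883 0.18081829] [ 0.59842047 -0.08065332]
```

step_arm --increments '[[[-0.77,-1.72,0],[0,0,0]],[[-0.58,-1.79,0],[0,0,0]],[[-0.39,-1.84,0],[0,0,0]],[[-0.2,-1.87,0],[0,0,0]],[[0,-1.88,0],[0,0,0]],[[0.2,-1.87,0],[0,0,0]],[[0.39,-1.84,0],[0,0,0]],[[0.58,-1.79,0],[0,0,0]],[[0.77,-1.72,0],[0,0,0]],[[0.94,-1.63,0],[0,0,0]]]'

```text
clock: 72.4
tool_pos: [0.4403, 0.0024, 0.1844]
eef_rot: [0.675, 0.738, 0.004, -0.0]
contact_force: [6.6, 6.6, -3.9]
opening: 0.156
finger_force: 12.0
```

step_arm --increments '[[[1.11,-1.52,0],[0,0,0]],[[1.26,-1.4,0],[0,0,0]],[[1.4,-1.26,0],[0,0,0]],[[1.52,-1.11,0],[0,0,0]],[[1.63,-0.94,0],[0,0,0]],[[1.72,-0.77,0],[0,0,0]],[[1.79,-0.58,0],[0,0,0]],[[0.92,-0.2,0],[0,0,0]],[[0.5,-0.1,0],[0,0,0]],[[0.42,-0.08,0],[0,0,0]]]'

```text
clock: 73.4
tool_pos: [0.5595, -0.0787, 0.1842]
eef_rot: [0.676, 0.737, 0.001, -0.002]
contact_force: [-0.2, 0.6, 4.8]
opening: 0.152
finger_force: 12.0
```

step_arm --increments '[[[0.9,-0.12,0],[0,0,0]],[[0.8,-0.06,0],[0,0,0]],[[0.7,-0.02,0],[0,0,0]],[[0.5,0,0],[0,0,0]],[[0.3,0,0],[0,0,0]],[[0.2,0,0],[0,0,0]],[[0.2,0,0],[0,0,0]],[[0.1,0,0],[0,0,0]],[[0,0,0],[0,0,0]],[[0,0,0],[0,0,0]]]'

```text
clock: 74.4
tool_pos: [0.5972, -0.081, 0.1841]
eef_rot: [0.676, 0.737, 0.001, -0.001]
contact_force: [-0.5, -1.4, 5.2]
opening: 0.15
finger_force: 12.0
```

step_arm --increments '[[[0.1,0,0],[0,0,0]],[[0.1,0,0],[0,0,0]],[[0.1,0,0],[0,0,0]],[[0.1,0,0],[0,0,0]],[[0,0,0],[0,0,0]],[[0,0,0],[0,0,0]],[[0,0,0],[0,0,0]],[[0,0,0],[0,0,0]],[[0,0,0],[0,0,0]],[[0,0,0],[0,0,0]]]'

```text
clock: 75.4
tool_pos: [0.5988, -0.081, 0.1839]
eef_rot: [0.676, 0.737, -0.0, -0.003]
contact_force: [-5.4, -0.1, 8.8]
opening: 0.157
finger_force: 12.0
```

The stop is reached: the wrist force rose to -5 N and the motion stalled. Releasing, backing off and checking everything by code.

step_arm --increments '[[[-0.2,0,0],[0,0,0]],[[0,0,0],[0,0,0]],[[0,0,0],[0,0,0]],[[0,0,0],[0,0,0]],[[0,0,0],[0,0,0]],[[0,0,1],[0,0,0]],[[0,0,3],[0,0,0]],[[0,0,4],[0,0,0]],[[0,0,4],[0,0,0]],[[0,0,0],[0,0,0]]]' --fingers 0.5

```text
clock: 76.4
tool_pos: [0.6024, -0.0812, 0.3105]
eef_rot: [0.676, 0.737, 0.005, 0.004]
contact_force: [0.6, -0.5, -0.0]
opening: 0.504
finger_force: 0.0
```

step_arm --increments '[[[-3,-3,0],[0,0,0]],[[-3,-3,0],[0,0,0]],[[-3,-3,0],[0,0,0]],[[-3,-3,0],[0,0,0]],[[-3,-3,0],[0,0,0]],[[0,-3,0],[0,0,0]],[[0,0,0],[0,0,0]],[[0,0,0],[0,0,0]],[[0,0,0],[0,0,0]],[[0,0,0],[0,0,0]]]'

```text
clock: 77.4
tool_pos: [0.4494, -0.2595, 0.3038]
eef_rot: [0.675, 0.738, 0.001, -0.001]
contact_force: [-0.5, -0.4, -0.7]
opening: 0.501
finger_force: 0.0
```

```bash
python3 - <<'E'
from h import *
s=r.get_state(); print(s['clock'],np.round(s['tool_pos'],4),s['contact_force'],s['opening'])
snap('top','t20'); X,P=cloud('t20')
h=np.hypot(X[...,0]-.592,X[...,1]-.0215)
m=(X[...,2]>.185)&(X[...,2]<.222)&(np.hypot(X[...,0]-.597,X[...,1]+.08)<.03); print('peg',X[m].mean(0),m.sum())
m=(h<.055)&(X[...,2]>.160)&(X[...,2]<.176); Q=X[m]; c=Q.mean(0); w=np.linalg.svd(Q[:,:2]-c[:2],full_matrices=False)[2][0]; print('bar',c,np.degrees(np.arctan2(w[1],w[0])),len(Q))
m=(h<.045)&(X[...,2]>.115)&(X[...,2]<.13); print('lid z',X[m].mean(0),m.sum())
g=np.hypot(X[...,0]-.4723,X[...,1]-.373); m=(g<.066)&(g>.045)&(X[...,2]>.095)&(X[...,2]<.108); print('funnel',circ(X[m]))
m=(np.hypot(X[...,0]-.736,X[...,1]+.239)<.05)&(X[...,2]>.055)&(X[...,2]<.07); print('jar',X[m].mean(0),m.sum())
X0,P0=cloud('top1')
for n,c in (('wa',(.511,-.269)),('wb',(.453,.209))):
    for Y in (X0,X): 
        m=(np.hypot(Y[...,0]-c[0],Y[...,1]-c[1])<.04)&(Y[...,2]>.012)&(Y[...,2]<.05); print(n,Y[m].mean(0),m.sum())
m=(np.hypot(X[...,0]-.405,X[...,1]+.306)<.06)&(X[...,2]>.036)&(X[...,2]<.05); print('handle',X[m].mean(0),X[m][:,2].std(),m.sum())
E
```

```text
77.4 [ 0.4494 -0.2595  0.3038] [-0.51984945 -0.36150005 -0.65141473] 0.5009964599369632
peg [ 0.59574838 -0.0796265   0.20650595] 38
bar [0.59175943 0.02086877 0.16806384] 92.92668987565797 263
lid z [0.58624925 0.0203485  0.1232099 ] 504
funnel (array([0.4719, 0.3718]), np.float64(0.0583), 205)
jar [ 0.73658849 -0.23894627  0.06042802] 245
wa [ 0.50783558 -0.26594494  0.0195998 ] 36
wa [ 0.50892507 -0.26575158  0.01999487] 34
wb [0.4509101  0.20830247 0.0196411 ] 36
wb [0.45027699 0.21005792 0.01912857] 38
handle [ 0.39580068 -0.30206181  0.04119063] 0.002595274069793061 115
```

```bash
python3 -c "
from plant import r
print(r.finish_job()); print(r.get_state()['clock'])"
```

```text
the job is handed in; nothing more can be done
None
the job is handed in; nothing more can be done
```

I handed the job in at about 77 s: all four rings and the six chips are in the barrel, the funnel is back in its stand, the lid is home, the latch is at its stop, the scoop is level on the bench and the jar and wheels have not moved; the hand-in gave no verdict, so this rests on my own camera checks.

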